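# Batch pattern weights through the tip scale

### The arm

A 6-joint arm with a two-finger parallel gripper is mounted at the origin on the work surface. World frame = base frame: x ahead of the robot, y to its left, z up, the work surface at z = 0. Lengths are in m, angles in degrees, forces in N, time in s.
With the tool pointing down it reaches from about 0.35 to 0.725 m from the base axis. Payload 4.3 kg.
Tool frame: the origin (TCP) lies midway between the tips of the shut fingers; the grasp point (between the pads) lies 19 mm behind it; z points along the fingers, y is the direction in which the jaws open and shut (so a half turn about z gives the same grasp; the last joint's range is limited). The gripper opens to 85 mm and grips with 20 to 120 N. Pads are 22 mm wide; open, the fingers measure 114 mm over their backs; the gripper's body (76 mm by 85 mm) begins 54 mm behind the grasp point. The pads swing forward as they close: fully open they stand 13 mm farther back than shut.
Start: joints at [58.425, 21.618, 4.641, 73.018, 0, 83.68], TCP at [0.245, 0.52, 0.231] pointing down, gripper open.
Joint ranges: [-156.06, 156.06], [-48.1, 94.91], [-58.44, 69.94], [-101.28, 121.22], [-78.64, 73.56], [-180, 180]. Speed limits (degrees/s): [147.25, 147.25, 180, 180, 180, 180].

### API

Orientations are given as a 3x3 rotation matrix whose columns are the frame's x, y, z axes.
In Python, from plant import * gives the robot as it stands.
- The arm moves only by the tool play_rows, never from a script. Its arguments are lists of equal length, an entry for each row: "slide": the shift along the tool's x, y, z in cm, a list of three; "angular": the turn, a rotation vector about the tool's x, y, z in degrees, a list of three. In form: {"slide": [[x, y, z], ...], "angular": [[wx, wy, wz], ...]}. A call has 1 to 12 rows; each row is the pose to reach, as a shift and turn from the pose commanded when the call began, along the tool's axes at that moment; what a row does not reach only later rows make up. A row lasts 1/12 s, in which the tool goes at most 41.7 mm and 7.16 degrees, less where a joint would pass 70% of its speed; a pose out of reach is approached as far as the arm can. A call with a gripper value outside its range is refused whole. "claw" is the gripper's target within -1 to 1 (fully open at 1, half-way at 0, shut at -1), set as the call begins (left out, the last holds). The fingers move at their own pace and stop on an object; "squeeze" is the grip in N (left out, the last holds). Time passes only in rows, so rows that repeat a pose let the fingers close. It gives the time, the measured TCP pose, the force and the opening at its end, in the units of the state.
- get_state(): the state, without advancing time (a new reading comes with each control period).
- snapshot(name): name is "scene" or "top" or "wrist"; returns the picture (420x560x3 uint8, red, green, blue); there is no depth.
- camera_info(name): a dict with "mtx" (3x3 intrinsics, pixels), "rvec" (rotation vector, rad) and "tvec" (3), from world to camera coordinates, as OpenCV has them. Camera axes: x right, y down, z forward; pixel columns grow to the right and rows downward; lengths in m; the calibration is good to about 2 mm. A picture is of the moment at which its call begins: read the wrist's pose just before it. camera_info takes no time and is no camera call; for the wrist camera it gives the pose at the moment of the call.
- close_job(): hands the job in, once; it reports no verdict.
The state is a dict: "clock": time; "joint_pos": joint angles; "dq": joint speeds; "joint_torque": joint torques, N m; "tcp_pos": TCP position; "eef_rot": TCP orientation; "force": force on the tool from outside, world axes, zero at the start; "ft_torque": the same for the moment, N m; "finger_gap": finger opening in m.
Only numpy, scipy, OpenCV 4.12 (cv2) and the standard library are available. Lean on these libraries where they do the work, as an engineer would, in place of code of your own. Each camera call takes 0.05 s, during which the arm holds its last target.

### The job

Set the pattern weights one after another, gently and not dropped in, into the level bucket of the tip scale until their weight alone makes it trip and dump them into its blue tray; do not tip it by hand and do not put weights into the tray by hand. Then take hold of the red counterweight bar and bring the empty bucket back level on its rest without letting it slam, and let go. Leave the unused weights and everything else on the bench where they are.

Things in the scene. Friction and masses are not known exactly. Their poses are not given: they have to be found in the camera images.
- tip_scale: Grey fixed stand of the tip scale. Origin: on the table, below the pivot axis. Own +x: the direction in which the bucket dumps; own y: parallel to the pivot axis. Two uprights at own y = +-128 mm (12 mm thick, up to 210 mm high). It carries the bucket and a fixed blue catch tray. The stand does not move.
- pivot (a point): Middle of the pivot axis, 200 mm above the table, above the stand's origin. Axes as the stand's; the axis is its y.
- bucket (a joint): Tip angle of the bucket: 0 = level on its rest, 1.35 = fully tipped, on its other stop; positive moves the mouth forward and down (own z towards own +x). Empty, it stays tipped, but once turned back past about 1.2 it falls to 0 and slams unless held. Hidden: how much trips it; with weights side by side mid-floor it takes 2 or 3. Pushing on the bucket or its counterweight also tips it.
- bucket_in (a point): Centre of the bucket's inner floor, 71 mm ahead of the pivot and 4 mm above it when level; turns with the bucket; axes as the stand's when level. Flat aluminium floor x = +-44, y = +-99 mm about it; back wall 38 mm high, side walls 32 mm, in front a lip rising 19 mm from x = 44 to 78 mm. Holds three weights side by side, 62 mm apart along y, long side along x.
- counterweight (a point): Middle of the red counterweight, a round bar of 26 mm diameter, 126 mm long, parallel to the pivot axis, on lever arms at y = +-60 mm (6 mm thick). Level: 130 mm behind the pivot and 30 mm above it; it swings up and over as the bucket tips. Can be pinched here to bring the bucket back; it may turn between the fingers.
- tray (a point): Centre of the floor of the blue catch tray, 5 mm above the table, 170 mm in front of the pivot. Inside 240 (x) x 260 (y) mm, walls 5 mm thick and 55 mm high. Axes as the stand's.
- weight1: Flat-bar pattern weight, steel base 70 (own x) x 50 (own y) x 14 mm, with an upright black grip block in its middle 16 (own x) x 30 (own y) mm, from 14 to 70 mm above the underside. Origin: centre of the underside, z up. About 0.38 kg, each up to 12 % lighter or heavier.
- weight2: Flat-bar pattern weight, steel base 70 (own x) x 50 (own y) x 14 mm, with an upright black grip block in its middle 16 (own x) x 30 (own y) mm, from 14 to 70 mm above the underside. Origin: centre of the underside, z up. About 0.38 kg, each up to 12 % lighter or heavier.
- weight3: Flat-bar pattern weight, steel base 70 (own x) x 50 (own y) x 14 mm, with an upright black grip block in its middle 16 (own x) x 30 (own y) mm, from 14 to 70 mm above the underside. Origin: centre of the underside, z up. About 0.38 kg, each up to 12 % lighter or heavier.
- weight4: Flat-bar pattern weight, steel base 70 (own x) x 50 (own y) x 14 mm, with an upright black grip block in its middle 16 (own x) x 30 (own y) mm, from 14 to 70 mm above the underside. Origin: centre of the underside, z up. About 0.38 kg, each up to 12 % lighter or heavier.
- screwdriver: Bystander: screwdriver with yellow handle, 200 mm long, lying along its x.
- tape_roll: Bystander: grey roll of tape, 90 mm across, 24 mm high, lying flat; origin under its centre.
- mallet: Bystander: mallet 240 mm long, lying along its x.
- thread_cone: Bystander: black cone of thread, 72 mm across the foot, 120 mm high.
- templates: Bystander: stack of flat templates 160 x 120 x 18 mm.
Not all that is in view belongs to the job. What is shaped like the weight3 but brown, green or yellow is not meant.

How it is judged (in metres and radians):
On the way, in this order (a step that is already met when the one before it is completed fails the run):
1. a weight stands in the level bucket, released (value of joint bucket below 0.08 rad and (((x of weight1 in the frame of bucket_in between -0.05 and 0.075 m and y of weight1 in the frame of bucket_in between -0.105 and 0.105 m and z of weight1 in the frame of bucket_in between -0.01 and 0.05 m) and contact force between the fingers and weight1 below 0.2 N) or ((x of weight2 in the frame of bucket_in between -0.05 and 0.075 m and y of weight2 in the frame of bucket_in between -0.105 and 0.105 m and z of weight2 in the frame of bucket_in between -0.01 and 0.05 m) and contact force between the fingers and weight2 below 0.2 N) or ((x of weight3 in the frame of bucket_in between -0.05 and 0.075 m and y of weight3 in the frame of bucket_in between -0.105 and 0.105 m and z of weight3 in the frame of bucket_in between -0.01 and 0.05 m) and contact force between the fingers and weight3 below 0.2 N) or ((x of weight4 in the frame of bucket_in between -0.05 and 0.075 m and y of weight4 in the frame of bucket_in between -0.105 and 0.105 m and z of weight4 in the frame of bucket_in between -0.01 and 0.05 m) and contact force between the fingers and weight4 below 0.2 N))), for 0.2 s.
2. the bucket has tripped and emptied itself into the tray, not held by the fingers (value of joint bucket above 1.22 rad and contact force between the fingers and tip_scale below 0.5 N and (distance of each of weight1, weight2 from where it was at the start of the episode above 0.1 m or distance of each of weight1, weight3 from where it was at the start of the episode above 0.1 m or distance of each of weight1, weight4 from where it was at the start of the episode above 0.1 m or distance of each of weight2, weight3 from where it was at the start of the episode above 0.1 m or distance of each of weight2, weight4 from where it was at the start of the episode above 0.1 m or distance of each of weight3, weight4 from where it was at the start of the episode above 0.1 m) and not (x of weight1 in the frame of bucket_in between -0.05 and 0.075 m and y of weight1 in the frame of bucket_in between -0.105 and 0.105 m and z of weight1 in the frame of bucket_in between -0.01 and 0.05 m) and not (x of weight2 in the frame of bucket_in between -0.05 and 0.075 m and y of weight2 in the frame of bucket_in between -0.105 and 0.105 m and z of weight2 in the frame of bucket_in between -0.01 and 0.05 m) and not (x of weight3 in the frame of bucket_in between -0.05 and 0.075 m and y of weight3 in the frame of bucket_in between -0.105 and 0.105 m and z of weight3 in the frame of bucket_in between -0.01 and 0.05 m) and not (x of weight4 in the frame of bucket_in between -0.05 and 0.075 m and y of weight4 in the frame of bucket_in between -0.105 and 0.105 m and z of weight4 in the frame of bucket_in between -0.01 and 0.05 m)), for 0.2 s.
At the end, for the whole second after the job is handed in: The empty bucket is level on its rest (within 0.05 rad) and still; at least two weights lie at rest in the tray; every other weight is within 30 mm of where it started (value of joint bucket below 0.05 rad and velocity of joint bucket between -0.1 and 0.1 rad/s and (distance of each of weight1, weight2 from where it was at the start of the episode above 0.1 m or distance of each of weight1, weight3 from where it was at the start of the episode above 0.1 m or distance of each of weight1, weight4 from where it was at the start of the episode above 0.1 m or distance of each of weight2, weight3 from where it was at the start of the episode above 0.1 m or distance of each of weight2, weight4 from where it was at the start of the episode above 0.1 m or distance of each of weight3, weight4 from where it was at the start of the episode above 0.1 m) and (((x of weight1 in the frame of tray between -0.125 and 0.125 m and y of weight1 in the frame of tray between -0.135 and 0.135 m and z of weight1 in the frame of tray between -0.01 and 0.1 m) and linear speed of weight1 below 0.03 m/s) or distance of weight1 from where it was at the start of the episode below 0.03 m) and (((x of weight2 in the frame of tray between -0.125 and 0.125 m and y of weight2 in the frame of tray between -0.135 and 0.135 m and z of weight2 in the frame of tray between -0.01 and 0.1 m) and linear speed of weight2 below 0.03 m/s) or distance of weight2 from where it was at the start of the episode below 0.03 m) and (((x of weight3 in the frame of tray between -0.125 and 0.125 m and y of weight3 in the frame of tray between -0.135 and 0.135 m and z of weight3 in the frame of tray between -0.01 and 0.1 m) and linear speed of weight3 below 0.03 m/s) or distance of weight3 from where it was at the start of the episode below 0.03 m) and (((x of weight4 in the frame of tray between -0.125 and 0.125 m and y of weight4 in the frame of tray between -0.135 and 0.135 m and z of weight4 in the frame of tray between -0.01 and 0.1 m) and linear speed of weight4 below 0.03 m/s) or distance of weight4 from where it was at the start of the episode below 0.03 m)); the robot touches nothing.
It fails at once if the bucket slams onto its rest (faster than 2 rad/s in the last 0.15 rad) (value of joint bucket below 0.15 rad and velocity of joint bucket below -2 rad/s).
It fails at once if the bucket is tipped by hand (fingers on the scale with more than 2 N while it tips) (value of joint bucket between 0.2 and 0.9 rad and velocity of joint bucket above 0.6 rad/s and contact force between the fingers and tip_scale above 2 N).
It fails at once if a weight is dropped into the level bucket (faster than 0.8 m/s, a fall of over 30 mm) (value of joint bucket below 0.05 rad and (((x of weight1 in the frame of bucket_in between -0.05 and 0.075 m and y of weight1 in the frame of bucket_in between -0.105 and 0.105 m and z of weight1 in the frame of bucket_in between -0.01 and 0.05 m) and linear speed of weight1 above 0.8 m/s) or ((x of weight2 in the frame of bucket_in between -0.05 and 0.075 m and y of weight2 in the frame of bucket_in between -0.105 and 0.105 m and z of weight2 in the frame of bucket_in between -0.01 and 0.05 m) and linear speed of weight2 above 0.8 m/s) or ((x of weight3 in the frame of bucket_in between -0.05 and 0.075 m and y of weight3 in the frame of bucket_in between -0.105 and 0.105 m and z of weight3 in the frame of bucket_in between -0.01 and 0.05 m) and linear speed of weight3 above 0.8 m/s) or ((x of weight4 in the frame of bucket_in between -0.05 and 0.075 m and y of weight4 in the frame of bucket_in between -0.105 and 0.105 m and z of weight4 in the frame of bucket_in between -0.01 and 0.05 m) and linear speed of weight4 above 0.8 m/s))).
It fails at once if a weight is put into the tray by hand (((x of weight1 in the frame of tray between -0.12 and 0.12 m and y of weight1 in the frame of tray between -0.13 and 0.13 m and z of weight1 in the frame of tray between -0.01 and 0.06 m) and contact force between the fingers and weight1 above 1 N) or ((x of weight2 in the frame of tray between -0.12 and 0.12 m and y of weight2 in the frame of tray between -0.13 and 0.13 m and z of weight2 in the frame of tray between -0.01 and 0.06 m) and contact force between the fingers and weight2 above 1 N) or ((x of weight3 in the frame of tray between -0.12 and 0.12 m and y of weight3 in the frame of tray between -0.13 and 0.13 m and z of weight3 in the frame of tray between -0.01 and 0.06 m) and contact force between the fingers and weight3 above 1 N) or ((x of weight4 in the frame of tray between -0.12 and 0.12 m and y of weight4 in the frame of tray between -0.13 and 0.13 m and z of weight4 in the frame of tray between -0.01 and 0.06 m) and contact force between the fingers and weight4 above 1 N)).
It fails at once if a bystander is moved more than 30 mm (distance of any of screwdriver, tape_roll, mallet, thread_cone, templates from where it was at the start of the episode above 0.03 m).
It also fails if it takes over 72 s, if anything falls off the work surface, if the arm or the gripper's body presses on something with over 40 N, if the wrist force passes 120 N, or if a joint passes its speed limit or range.

## Working session

There is one attempt and no reset: what is moved stays moved. The work goes in short steps, Python scripts to look and compute and a tool call to move; the robot and the scene stay as the last step left them, time stands still between calls to the robot, and variables do not carry over. Pictures are saved under pics/ and viewed, and the job is handed in when it is done.

Besides the shell and the picture viewer there is one more tool, called after "Call:" by a JSON object that holds its "fn" and its "kwargs". play_rows: Moves the arm, as the interface text tells. Its arguments: {"type":"object","properties":{"slide":{"type":"array"},"angular":{"type":"array"},"claw":{"type":"number"},"squeeze":{"type":"number"}},"required":["slide","angular"]}

```bash
ls; mkdir -p pics
cat > h.py <<'E'
import numpy as np, cv2
from plant import *
def save(name,fn):
    im=snapshot(name); cv2.imwrite('pics/'+fn,cv2.cvtColor(im,cv2.COLOR_RGB2BGR)); return im
def cam(n):
    c=camera_info(n); return np.array(c['mtx'],float),np.array(c['rvec'],float).reshape(3),np.array(c['tvec'],float).reshape(3)
def ray(n,uv,z,c=None):
    K,r,t=c or cam(n); R=cv2.Rodrigues(r)[0]; C=-R.T@t
    d=R.T@np.linalg.inv(K)@np.array([uv[0],uv[1],1.]); return C+d*(z-C[2])/d[2]
def proj(n,P,c=None):
    K,r,t=c or cam(n); return cv2.projectPoints(np.array(P,float).reshape(-1,3),r,t,K,None)[0].reshape(-1,2)
E
python3 - <<'E'
from h import *
s=get_state(); print(s)
for n in ['scene','top','wrist']:
    save(n,n+'0.png'); K,r,t=cam(n); R=cv2.Rodrigues(r)[0]; print(n,K.tolist(),(-R.T@t).round(3),R.round(2).tolist())
E
```

```text
pics
{'clock': 0.0, 'joint_pos': array([ 5.84238217e+01,  2.16618531e+01,  4.56153554e+00,  7.30201930e+01,
       -8.80694168e-04,  8.36786920e+01]), 'dq': array([ 0.05960285,  0.03989024, -0.03333805, -0.03640834, -0.02651785,
       -0.00996895]), 'joint_torque': array([ 1.09687506e-03, -4.63604128e+01,  2.69875628e+01,  2.07389658e-02,
        1.90135438e-04,  9.24144643e-06]), 'tcp_pos': array([0.24497497, 0.51944971, 0.2303519 ]), 'eef_rot': array([[-9.04418772e-01,  4.26644467e-01, -1.08826238e-03],
       [ 4.26645800e-01,  9.04417006e-01, -1.79994894e-03],
       [ 2.16304748e-04, -2.09221018e-03, -9.99997788e-01]]), 'force': array([ 0.36656766,  0.03763964, -1.27271767]), 'ft_torque': array([ 0.02670813, -0.02052785,  0.02722578]), 'finger_gap': 0.08541900850176332}
scene [[515.8881609267285, 0.0, 274.306533079781], [0.0, 515.8881609267285, 216.1939370775125], [0.0, 0.0, 1.0]] [1.166 0.293 1.158] [[-0.53, 0.85, 0.01], [0.68, 0.42, -0.6], [-0.51, -0.31, -0.8]]
top [[420.59662151997514, 0.0, 283.7037839127172], [0.0, 420.59662151997514, 215.94060931201116], [0.0, 0.0, 1.0]] [ 0.357 -0.114  1.172] [[0.03, -1.0, 0.0], [-0.99, -0.03, -0.17], [0.17, 0.0, -0.99]]
wrist [[305.31097469657317, 0.0, 280.269152082518], [0.0, 305.31097469657317, 209.29346370135804], [0.0, 0.0, 1.0]] [0.186 0.548 0.373] [[0.43, 0.9, -0.0], [0.87, -0.41, 0.26], [0.23, -0.11, -0.97]]
```

View pics/scene0.png

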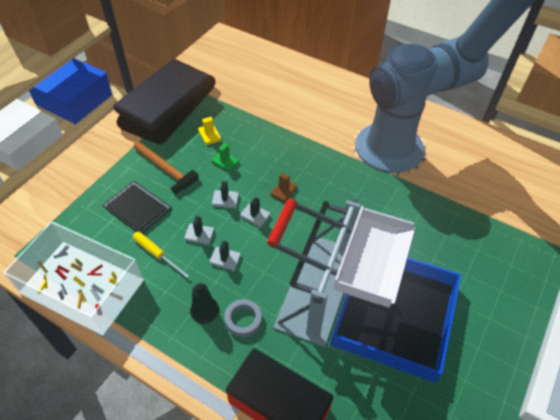

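View pics/top0.png

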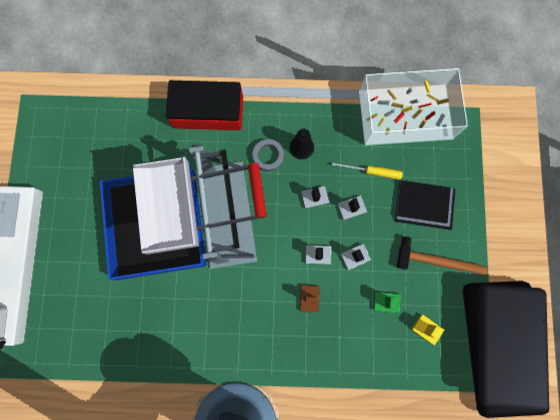

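View pics/wrist0.png

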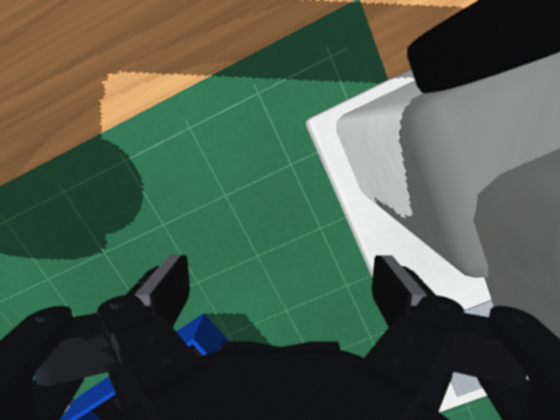

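Run:
```python
import cv2
a=cv2.imread('pics/top0.png'); cv2.imwrite('pics/topw.png',cv2.resize(a[170:280,285:385],None,fx=5,fy=5,interpolation=cv2.INTER_CUBIC))
cv2.imwrite('pics/tops.png',cv2.resize(a[130:290,90:280],None,fx=3.7,fy=3.7,interpolation=cv2.INTER_CUBIC))
a=cv2.imread('pics/scene0.png'); cv2.imwrite('pics/scw.png',cv2.resize(a[160:280,170:300],None,fx=5,fy=5,interpolation=cv2.INTER_CUBIC))
cv2.imwrite('pics/scs.png',cv2.resize(a[185:390,260:475],None,fx=2.9,fy=2.9,interpolation=cv2.INTER_CUBIC))
```

```text
(no output)
```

View pics/topw.png

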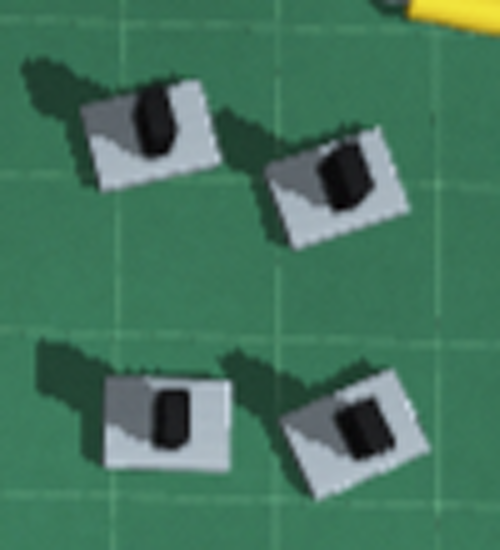

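View pics/tops.png

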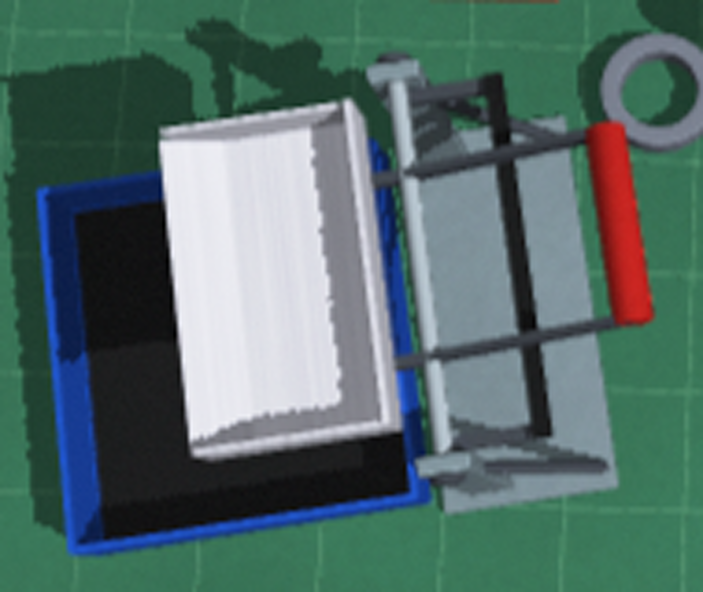

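View pics/scw.png

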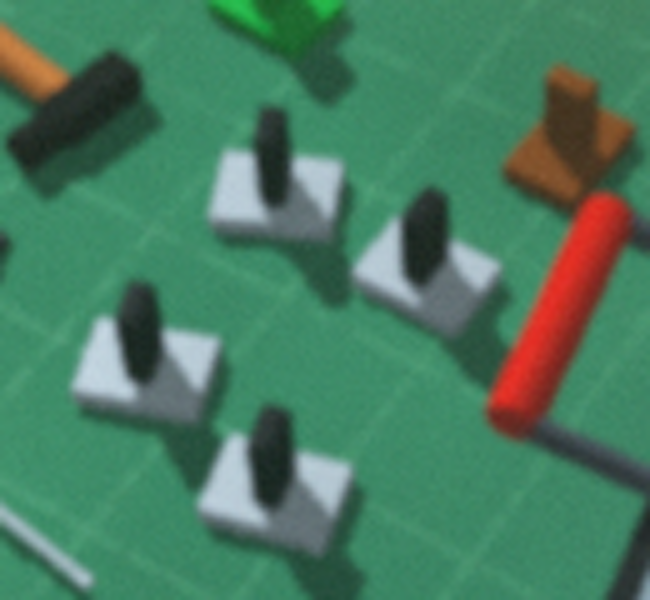

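View pics/scs.png

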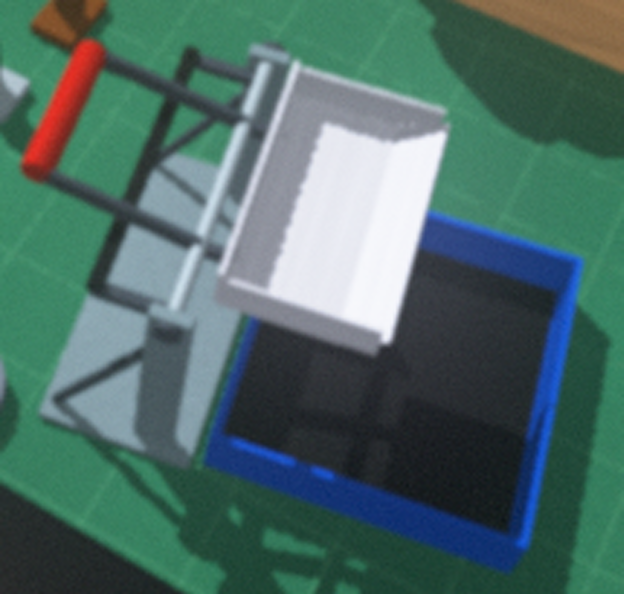

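```bash
cat > fit.py <<'E'
from h import *
from scipy.optimize import least_squares
ct,cs=cam('top'),cam('scene')
def up(p,s,o): p=np.array(p,float); return (p+.5)/s-.5+np.array(o)
tp=up([(40,187),(72,553),(432,498),(607,126),(632,320)],3.7,(90,130))
tP=[(.295,-.135,.06),(.295,.135,.06),(.045,.135,.06),(-.13,-.063,.23),(-.13,.063,.23)]
sp=up([(580,258),(515,568),(207,460),(90,48),(38,167)],2.9,(260,185))
sP=[(.295,.135,.06),(.295,-.135,.06),(.045,-.135,.06),(-.13,.063,.23),(-.13,-.063,.23)]
def W(p,P): 
    c,s=np.cos(p[2]),np.sin(p[2]); P=np.array(P); return np.c_[p[0]+c*P[:,0]-s*P[:,1],p[1]+s*P[:,0]+c*P[:,1],P[:,2]]
f=lambda p:np.r_[(proj('',W(p,tP),ct)-tp).ravel(),(proj('',W(p,sP),cs)-sp).ravel()]
r=least_squares(f,[.35,0,1.5],loss='soft_l1')
print('stand',r.x[:2],np.degrees(r.x[2])); print(f(r.x).reshape(-1,2).round(1).tolist())
np.save('stand.npy',r.x)
ws={'A':[(80,104),(200,80),(221,161),(101,191)],'B':[(264,163),(380,126),(411,210),(295,249)],'C':[(105,376),(231,380),(231,470),(105,468)],'D':[(281,422),(394,369),(430,449),(317,499)]}
for k,v in ws.items():
    v=up(v,5,(285,170))
    Q=[(.035,-.025,.014),(-.035,-.025,.014),(-.035,.025,.014),(.035,.025,.014)]
    g=lambda p:(proj('',W(p,Q),ct)-v).ravel()
    m=np.mean([ray('',u,.014,ct) for u in v],0)
    q=least_squares(g,[m[0],m[1],1.5]); print(k,q.x[:2].round(4),np.degrees(q.x[2]).round(1),g(q.x).round(1).tolist(), 'scene top of grip',proj('',W(q.x,[(0,0,.07)]),cs).round(1), 'r',np.hypot(*q.x[:2]).round(3))
    np.save(f'w{k}.npy',q.x)
p=r.x
for n,P in dict(bucket_in=(.071,0,.204),bar=(-.13,0,.23),bartip=(.001,0,.333)).items():
    w=W(p,[P])[0]; print(n,w.round(4),np.hypot(*w[:2]).round(3))
# overlay
for n,c in(('top',ct),('scene',cs)):
    im=cv2.imread(f'pics/{n}0.png')
    P=[(.027,y,.204+z) for y in(-.099,.099) for z in (0,.038)]+[(.115,y,.204) for y in(-.099,.099)]+[(.149,y,.223) for y in(-.099,.099)]+[(0,-.128,.2),(0,.128,.2),(.071,0,.204)]
    im=cv2.resize(im,None,fx=1.4,fy=1.4)
    for u in proj('',W(p,P),c): cv2.circle(im,tuple(int(round(x*1.4)) for x in u),2,(0,200,0),-1)
    cv2.imwrite(f'pics/ov_{n}.png',im)
E
python3 fit.py
```

```text
stand [0.55335806 0.07830094] 100.23923077957815
[[-1.2, -1.1], [-2.0, -0.8], [-4.2, -0.2], [-0.2, 0.2], [0.6, 0.7], [0.0, -0.5], [2.1, -7.3], [-1.6, -9.7], [-0.8, 0.2], [-3.2, 1.5]]
A [ 0.6135 -0.1974] 104.7 [-0.0, 0.2, 0.0, -0.4, 0.1, 0.3, -0.1, -0.2] scene top of grip [[221.6 244.5]] r 0.644
B [ 0.5862 -0.3029] 110.0 [-0.0, 0.3, 0.2, 0.1, 0.1, -0.2, -0.2, -0.2] scene top of grip [[194.7 219.5]] r 0.66
C [ 0.4509 -0.2098] 90.5 [-0.0, 0.1, 0.1, -0.1, 0.1, 0.1, -0.2, -0.1] scene top of grip [[252.7 199.9]] r 0.497
D [ 0.4478 -0.3131] 115.6 [-0.5, -0.7, -0.2, -0.3, 0.5, 0.3, 0.1, 0.7] scene top of grip [[222.  183.8]] r 0.546
bucket_in [0.5407 0.1482 0.204 ] 0.561
bar [ 0.5765 -0.0496  0.23  ] 0.579
bartip [0.5532 0.0793 0.333 ] 0.559
```

```bash
sed -i 's/(515,568),(207,460)/(520,545),(225,437)/; s/(432,498),(607/(418,490),(607/' fit.py; python3 fit.py | head -2
python3 - <<'E'
import cv2
a=cv2.imread('pics/ov_top.png')[180:410,120:400]; cv2.imwrite('pics/ov_top.png',cv2.resize(a,None,fx=2.5,fy=2.5))
a=cv2.imread('pics/ov_scene.png')[260:540,360:660]; cv2.imwrite('pics/ov_scene.png',cv2.resize(a,None,fx=2.1,fy=2.1))
E
```

```text
stand [0.55313986 0.07861388] 100.45640064867571
[[-1.5, -0.6], [-1.9, -0.3], [-0.3, 2.1], [-0.5, 0.1], [0.5, 0.6], [0.1, -1.0], [0.8, 0.2], [-7.4, -1.8], [-0.8, 0.3], [-3.0, 1.7]]
```

View pics/ov_top.png

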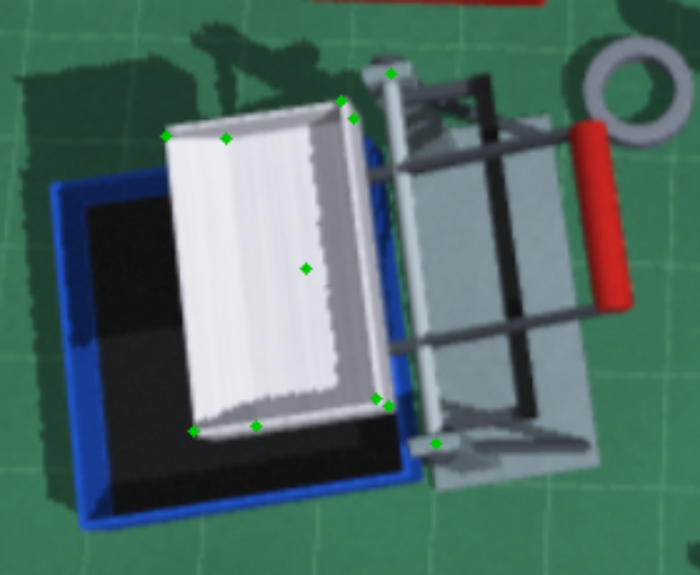

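View pics/ov_scene.png

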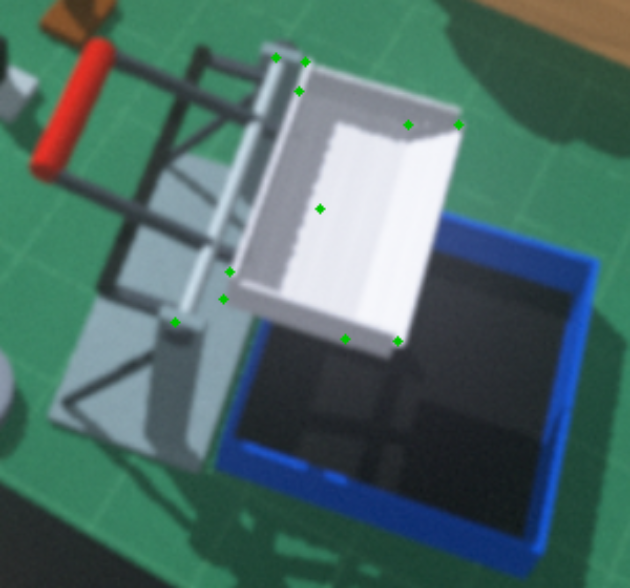

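```bash
cat > mv.py <<'E'
import json,os,numpy as np
from scipy.spatial.transform import Rotation as Ro
def base(yaw): # tool x at yaw, z down
    c,s=np.cos(np.radians(yaw)),np.sin(np.radians(yaw)); return np.array([[c,s,0],[s,-c,0],[0,0,-1.]])
F='cmd.json'
def load():
    if not os.path.exists(F): return np.array([.245,.52,.231]),base(154.745)
    d=json.load(open(F)); return np.array(d['p']),np.array(d['R'])
def go(pts,commit=True):
    """pts: list of (pos,yaw); prints rows; commits last"""
    p,R=load(); out=[]
    for q,y in pts:
        s=(R.T@(np.array(q)-p)*100).round(1); a=Ro.from_matrix(R.T@base(y)).as_rotvec(degrees=True).round(1); out.append((s.tolist(),a.tolist()))
        print('slide',s.tolist(),'ang',a.tolist())
    s,a=np.array(out[-1][0]),np.array(out[-1][1])
    if commit: json.dump(dict(p=(p+R@s/100).tolist(),R=(R@Ro.from_rotvec(a,degrees=True).as_matrix()).tolist()),open(F,'w'))
E
python3 - <<'E'
from mv import *
go([((.40,.2,.30),120),((.451,-.21,.28),90.5)])
E
```

```text
slide [-27.7, -22.3, -6.9] ang [0.0, 0.0, 34.7]
slide [-49.8, -57.2, -4.9] ang [0.0, 0.0, 64.2]
```

Call:
{"fn": "play_rows", "kwargs": {"slide": [[-1,-1,-2],[-3,-2.5,-4],[-6,-5,-6],[-9.5,-7.5,-6.9],[-13,-10.5,-6.9],[-16.5,-13,-6.9],[-20,-16,-6.9],[-23,-18.5,-6.9],[-26,-21,-6.9],[-27.7,-22.3,-6.9],[-27.7,-22.3,-6.9]], "angular": [[0,0,4],[0,0,8],[0,0,12],[0,0,16],[0,0,20],[0,0,24],[0,0,28],[0,0,32],[0,0,34.7],[0,0,34.7],[0,0,34.7]], "claw": 0, "squeeze": 50}}

```text
clock: 1.07
tcp_pos: [0.4026, 0.1958, 0.3001]
eef_rot: [[-0.495, 0.869, 0.001], [0.869, 0.495, -0.002], [-0.002, -0.0, -1.0]]
force: [0.1, 0.2, 0.8]
finger_gap: 0.0427
```

```bash
rm cmd.json
python3 - <<'E'
from mv import *
from plant import get_state
go([((.40,.2,.30),120)]); s=get_state(); print(s['tcp_pos'],load()[0],s['eef_rot'].round(3).tolist(),load()[1].round(3).tolist(),s['joint_pos'],s['finger_gap'])
go([((.40,.12,.30),110),((.42,-.15,.29),100),((.451,-.21,.28),90.5)])
E
```

```text
slide [-27.7, -22.3, -6.9] ang [0.0, 0.0, 34.7]
[0.40259246 0.19584045 0.30009737] [0.40038133 0.2001334  0.3       ] [[-0.495, 0.869, 0.001], [0.869, 0.495, -0.002], [-0.002, -0.0, -1.0]] [[-0.501, 0.866, 0.0], [0.866, 0.501, 0.0], [0.0, 0.0, -1.0]] [17.90549724  6.10144557 -5.49549807 78.39708772 -0.13301681 78.26570321] 0.04267673253356866
slide [-6.9, -4.0, 0.0] ang [0.0, 0.0, 10.0]
slide [-31.3, -15.8, 1.0] ang [0.0, 0.0, 20.0]
slide [-38.0, -16.2, 2.0] ang [0.0, 0.0, 29.5]
```

Call:
{"fn": "play_rows", "kwargs": {"slide": [[-2,-1,0],[-5,-3,0],[-8.5,-5,0],[-12,-6.5,0.3],[-15.5,-8,0.5],[-19,-10,0.7],[-23,-12,1],[-27,-13.5,1],[-31,-15,1.5],[-34.5,-16,2],[-37,-16.2,2],[-38,-16.2,2]], "angular": [[0,0,3],[0,0,6],[0,0,9],[0,0,12],[0,0,15],[0,0,18],[0,0,21],[0,0,24],[0,0,27],[0,0,29.5],[0,0,29.5],[0,0,29.5]]}}

```text
clock: 2.07
tcp_pos: [0.4514, -0.2128, 0.2792]
eef_rot: [[-0.006, 1.0, -0.001], [1.0, 0.006, 0.0], [0.0, -0.001, -1.0]]
force: [0.3, -1.3, 0.6]
finger_gap: 0.0428
```

Run:
```python
from h import *
s=get_state(); c=cam('wrist'); save('wrist','w1.png'); import pickle; pickle.dump(c,open('w1.pkl','wb'))
s2=get_state(); print(s2['tcp_pos'],s2['clock'])
im=cv2.imread('pics/w1.png'); 
def W(p,P): 
    cc,ss=np.cos(p[2]),np.sin(p[2]); P=np.array(P); return np.c_[p[0]+cc*P[:,0]-ss*P[:,1],p[1]+ss*P[:,0]+cc*P[:,1],P[:,2]]
im=cv2.resize(im,None,fx=1.4,fy=1.4)
for k in 'ABCD':
    p=np.load(f'w{k}.npy')
    for u in proj('',W(p,[(a*.035,b*.025,.014) for a in(-1,1) for b in(-1,1)]+[(a*.008,b*.015,.07) for a in(-1,1) for b in(-1,1)]),c):
        if -500<u[0]<900 and -500<u[1]<900: cv2.circle(im,tuple(int(round(x*1.4)) for x in u),2,(0,0,255),-1)
cv2.imwrite('pics/w1o.png',im)
```

```text
[ 0.45195546 -0.21250662  0.27932466] 2.1167
```

View pics/w1o.png

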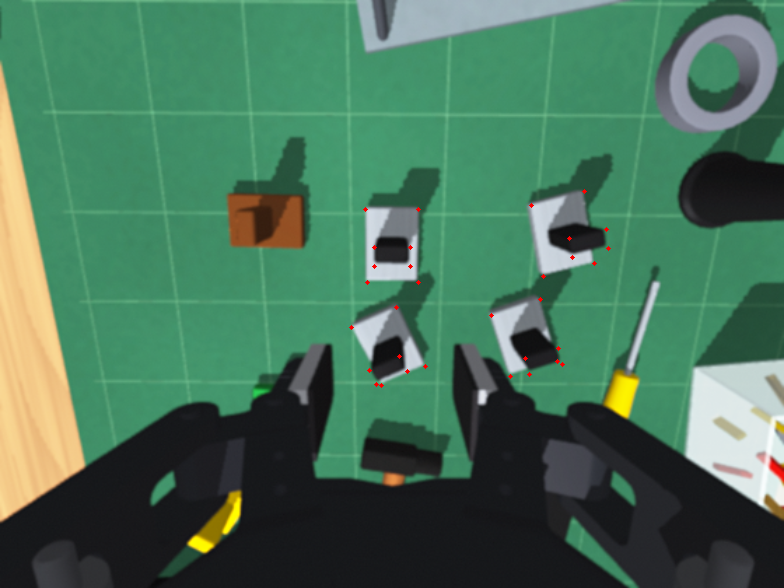

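Run:
```python
from mv import *
go([((.451,-.21,.28),90.5)]); go([((.451,-.21,.030),90.5)]);
```

```text
slide [-0.0, 0.1, 0.0] ang [0.0, 0.0, 0.0]
slide [-0.0, -0.0, 25.0] ang [0.0, 0.0, 0.0]
```

Call:
{"fn": "play_rows", "kwargs": {"slide": [[0,0,2],[0,0,5],[0,0,9],[0,0,13],[0,0,17],[0,0,20],[0,0,22],[0,0,23.5],[0,0,24.5],[0,0,25],[0,0,25]], "angular": [[0,0,0],[0,0,0],[0,0,0],[0,0,0],[0,0,0],[0,0,0],[0,0,0],[0,0,0],[0,0,0],[0,0,0],[0,0,0]]}}

```text
clock: 3.03
tcp_pos: [0.4504, -0.2085, 0.0298]
eef_rot: [[-0.011, 1.0, -0.001], [1.0, 0.011, 0.001], [0.001, -0.001, -1.0]]
force: [-1.2, -0.1, 0.5]
finger_gap: 0.0429
```

Call:
{"fn": "play_rows", "kwargs": {"slide": [[0,0,0],[0,0,0],[0,0,0],[0,0,0],[0,0,0]], "angular": [[0,0,0],[0,0,0],[0,0,0],[0,0,0],[0,0,0]], "claw": -1, "squeeze": 50}}

```text
clock: 3.45
tcp_pos: [0.4514, -0.21, 0.0312]
eef_rot: [[-0.01, 1.0, 0.002], [1.0, 0.01, -0.0], [-0.0, 0.002, -1.0]]
force: [-2.0, 1.9, 4.1]
finger_gap: 0.0298
```

```bash
cat > tgt.py <<'E'
from mv import *
st=np.load('stand.npy'); YAW=np.degrees(st[2])
def S(x,y,z):
    c,s=np.cos(st[2]),np.sin(st[2]); return np.array([st[0]+c*x-s*y,st[1]+s*x+c*y,z])
E
python3 - <<'E'
from tgt import *
h=S(.071,-.057,.31); print(h,YAW)
go([((.451,-.21,.1),90.5),((.5,-.1,.30),95),(h,YAW)])
p=S(.071,-.057,.239); go([(p,YAW)])
E
```

```text
[0.59630768 0.15877958 0.31      ] 100.45640064867571
slide [-0.0, -0.0, -7.0] ang [0.0, 0.0, 0.0]
slide [10.9, 5.0, -27.0] ang [0.0, 0.0, -4.5]
slide [36.7, 14.8, -28.0] ang [0.0, 0.0, -9.9]
slide [0.0, 0.0, 7.1] ang [0.0, 0.0, -0.0]
```

Call:
{"fn": "play_rows", "kwargs": {"slide": [[0,0,-1],[0,0,-3.5],[0,0,-7],[0.5,0.2,-11],[1,0.5,-15],[2,1,-19],[4,1.8,-22.5],[6.5,3,-25.5],[9.5,4.3,-27.5],[13,5.5,-28],[16.5,7,-28],[20,8.3,-28]], "angular": [[0,0,0],[0,0,0],[0,0,0],[0,0,0],[0,0,0],[0,0,-1],[0,0,-2],[0,0,-3],[0,0,-4],[0,0,-5],[0,0,-6],[0,0,-7]]}}

```text
clock: 4.45
tcp_pos: [0.5325, -0.0078, 0.3116]
eef_rot: [[-0.131, 0.991, 0.002], [0.991, 0.131, -0.001], [-0.001, 0.002, -1.0]]
force: [0.5, 0.3, -3.0]
finger_gap: 0.0295
```

Run:
```python
from h import *
print(get_state()['finger_gap'],get_state()['force'])
save('scene','s2.png')
```

```text
0.029463637897887668 [ 0.50068713  0.2652989  -3.01187332]
```

View pics/s2.png

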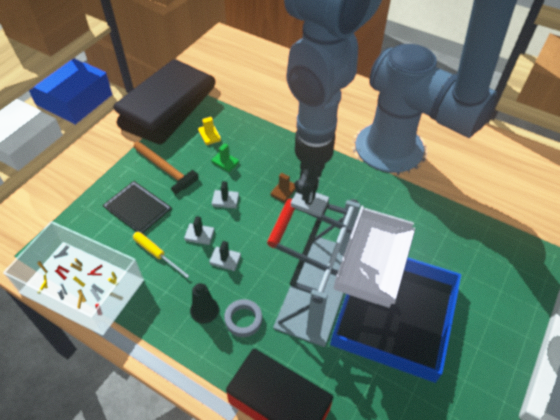

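```bash
cat >> mv.py <<'E'
def setc(p0,yaw0,s,a):
    "set the command from base pose and given row"
    R=base(yaw0); json.dump(dict(p=(np.array(p0)+R@np.array(s)/100).tolist(),R=(R@Ro.from_rotvec(a,degrees=True).as_matrix()).tolist()),open(F,'w'))
E
python3 - <<'E'
from tgt import *
setc((.451,-.21,.030),90.5,[20,8.3,-28],[0,0,-7])
print(load())
go([(S(.071,-.057,.31),YAW)]); go([(S(.071,-.057,.239),YAW)])
E
```

```text
(array([ 0.53225153, -0.00928331,  0.31      ]), array([[-0.13052619,  0.99144486,  0.        ],
       [ 0.99144486,  0.13052619,  0.        ],
       [ 0.        ,  0.        , -1.        ]]))
slide [15.8, 8.5, 0.0] ang [0.0, 0.0, -3.0]
slide [0.0, 0.0, 7.1] ang [0.0, 0.0, 0.0]
```

Call:
{"fn": "play_rows", "kwargs": {"slide": [[1.5,0.8,0],[4,2.2,0],[7,3.8,0],[10,5.4,0],[12.5,6.7,0],[14.5,7.8,0],[15.5,8.3,0],[15.8,8.5,0.3],[15.8,8.5,1],[15.8,8.5,2],[15.8,8.5,2.5]], "angular": [[0,0,0],[0,0,-1],[0,0,-2],[0,0,-3],[0,0,-3],[0,0,-3],[0,0,-3],[0,0,-3],[0,0,-3],[0,0,-3],[0,0,-3]]}}

```text
clock: 5.42
tcp_pos: [0.5945, 0.157, 0.2838]
eef_rot: [[-0.181, 0.983, -0.002], [0.983, 0.181, -0.001], [-0.001, -0.002, -1.0]]
force: [0.3, -0.5, -3.3]
finger_gap: 0.0297
```

Run:
```python
from h import *
save('wrist','w3.png');save('scene','s3.png')
a=cv2.imread('pics/s3.png')[170:380,250:470]; cv2.imwrite('pics/s3c.png',cv2.resize(a,None,fx=2.7,fy=2.7))
```

```text
(no output)
```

View pics/w3.png

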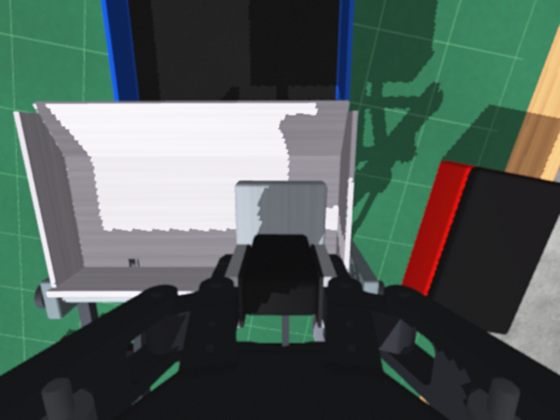

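View pics/s3c.png

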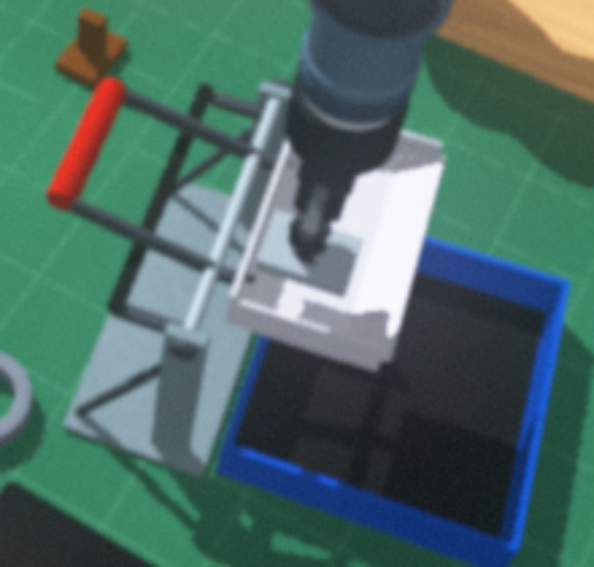

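Run:
```python
from h import *
from tgt import *
c=cam('wrist'); im=cv2.resize(cv2.imread('pics/w3.png'),None,fx=1.4,fy=1.4)
P=[S(.027,y,.204+z) for y in(-.099,.099) for z in (0,.038)]+[S(.115,y,.204) for y in(-.099,.099)]+[S(.149,y,.223) for y in(-.099,.099)]+[S(.295,y,.06) for y in(-.135,.135)]+[S(.115,y,.236) for y in(-.099,.099)]
for u in proj('',P,c): print(u.round(0)); cv2.circle(im,tuple(int(round(x*1.4)) for x in u),2,(0,0,255),-1)
cv2.imwrite('pics/w3o.png',im)
```

```text
[336. 269.]
[346. 294.]
[ 88. 268.]
[ 53. 293.]
[342. 157.]
[ 68. 157.]
[351. 105.]
[ 38. 105.]
[359. -34.]
[ 96. -33.]
[352. 162.]
[ 33. 161.]
```

View pics/w3o.png

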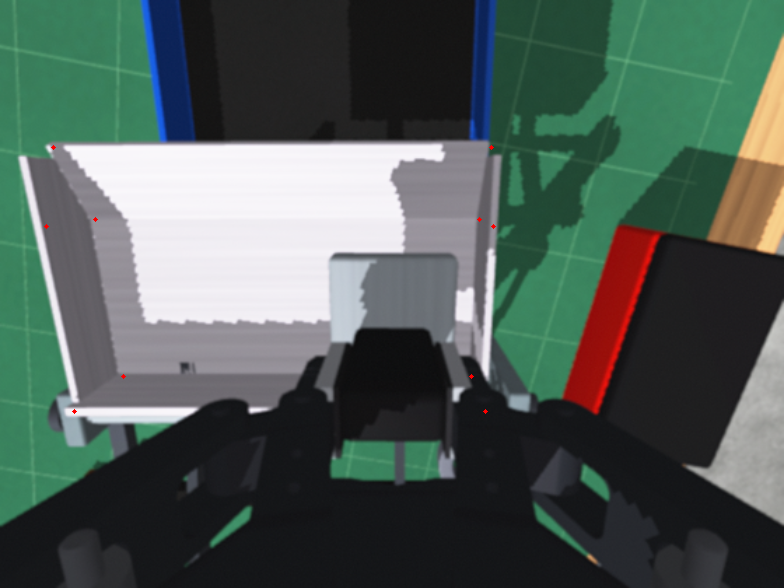

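Call:
{"fn": "play_rows", "kwargs": {"slide": [[0,0,0.6],[0,0,1.5],[0,0,2.5],[0,0,3.4],[0,0,4.1],[0,0,4.5],[0,0,4.6],[0,0,4.6]], "angular": [[0,0,0],[0,0,0],[0,0,0],[0,0,0],[0,0,0],[0,0,0],[0,0,0],[0,0,0]]}}

```text
clock: 6.18
tcp_pos: [0.5951, 0.1587, 0.239]
eef_rot: [[-0.183, 0.983, -0.001], [0.983, 0.183, -0.0], [0.0, -0.001, -1.0]]
force: [-0.1, 0.2, -4.0]
finger_gap: 0.0295
```

Run:
```python
from h import *
s=get_state(); print(s['tcp_pos'],s['force'],s['finger_gap'])
save('scene','s4.png')
a=cv2.imread('pics/s4.png')[210:330,310:430]; cv2.imwrite('pics/s4c.png',cv2.resize(a,None,fx=5,fy=5))
```

```text
[0.59514346 0.15868797 0.23901472] [-0.12125955  0.20453918 -4.04029931] 0.029513980904013744
```

View pics/s4c.png

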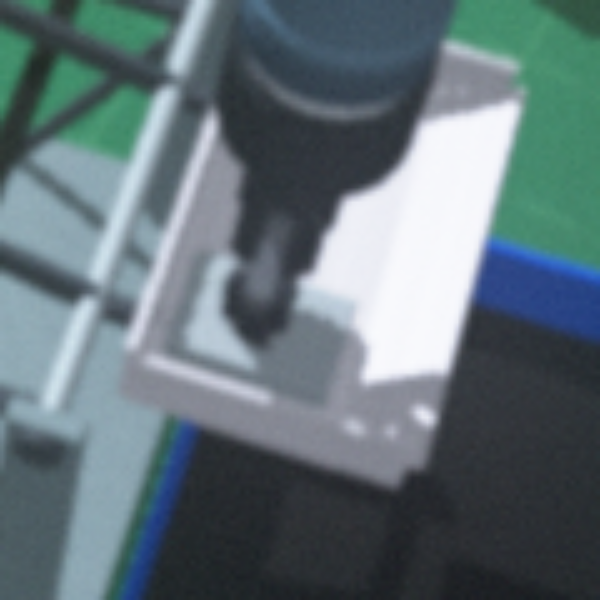

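Call:
{"fn": "play_rows", "kwargs": {"slide": [[0,0,0.1],[0,0,0.1],[0,0,0.1],[0,0,0.1],[0,0,0.1]], "angular": [[0,0,0],[0,0,0],[0,0,0],[0,0,0],[0,0,0]], "claw": 0}}

```text
clock: 6.65
tcp_pos: [0.5957, 0.1588, 0.2389]
eef_rot: [[-0.183, 0.983, 0.001], [0.983, 0.183, 0.0], [0.0, 0.001, -1.0]]
force: [-1.4, -0.0, 0.2]
finger_gap: 0.0426
```

Run:
```python
from tgt import *
# pick second: A
p,R=load(); p[2]-=.001; import json; json.dump(dict(p=p.tolist(),R=R.tolist()),open('cmd.json','w'))
w=np.load('wA.npy'); print(w)
go([((p[0],p[1],.32),YAW)])
go([((w[0],w[1],.30),np.degrees(w[2]))])
go([((w[0],w[1],.030),np.degrees(w[2]))])
```

```text
[ 0.61347919 -0.1974474   1.827108  ]
slide [0.0, 0.0, -8.2] ang [0.0, 0.0, 0.0]
slide [-35.3, -4.8, 2.0] ang [0.0, 0.0, -4.2]
slide [-0.0, 0.0, 27.0] ang [0.0, 0.0, 0.0]
```

Call:
{"fn": "play_rows", "kwargs": {"slide": [[0,0,-1.5],[0,0,-4],[0,0,-7],[0,0,-8.2]], "angular": [[0,0,0],[0,0,0],[0,0,0],[0,0,0]]}}

```text
clock: 6.98
tcp_pos: [0.5961, 0.1589, 0.3244]
eef_rot: [[-0.183, 0.983, 0.005], [0.983, 0.183, 0.001], [-0.0, 0.005, -1.0]]
force: [0.8, 0.6, 1.0]
finger_gap: 0.0429
```

Call:
{"fn": "play_rows", "kwargs": {"slide": [[-2,-0.2,0],[-5,-0.6,0],[-9,-1.2,0],[-13,-1.8,0],[-17,-2.3,0.2],[-21,-2.8,0.4],[-25,-3.4,0.8],[-29,-4,1.2],[-32,-4.4,1.6],[-34.5,-4.7,2],[-35.3,-4.8,2],[-35.3,-4.8,2]], "angular": [[0,0,0],[0,0,-0.5],[0,0,-1],[0,0,-1.5],[0,0,-2],[0,0,-2.5],[0,0,-3],[0,0,-3.5],[0,0,-4.2],[0,0,-4.2],[0,0,-4.2],[0,0,-4.2]]}}

```text
clock: 7.98
tcp_pos: [0.6125, -0.1993, 0.2996]
eef_rot: [[-0.251, 0.968, -0.001], [0.968, 0.251, 0.0], [0.0, -0.001, -1.0]]
force: [-0.5, 0.4, 0.0]
finger_gap: 0.0424
```

Run:
```python
from h import *
c=cam('wrist'); save('wrist','w5.png'); save('scene','s5.png')
im=cv2.resize(cv2.imread('pics/w5.png'),None,fx=1.4,fy=1.4)
def W(p,P): 
    cc,ss=np.cos(p[2]),np.sin(p[2]); P=np.array(P); return np.c_[p[0]+cc*P[:,0]-ss*P[:,1],p[1]+ss*P[:,0]+cc*P[:,1],P[:,2]]
for k in 'ABD':
    p=np.load(f'w{k}.npy')
    for u in proj('',W(p,[(a*.035,b*.025,.014) for a in(-1,1) for b in(-1,1)]+[(a*.008,b*.015,.07) for a in(-1,1) for b in(-1,1)]),c):
        if -500<u[0]<900 and -500<u[1]<900: cv2.circle(im,tuple(int(round(x*1.4)) for x in u),2,(0,0,255),-1)
cv2.imwrite('pics/w5o.png',im)
```

```text
(no output)
```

View pics/w5o.png

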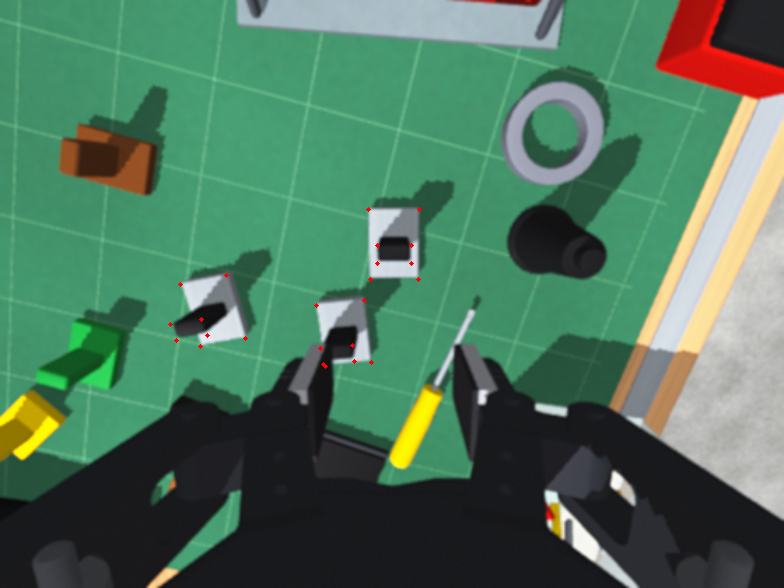

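View pics/s5.png

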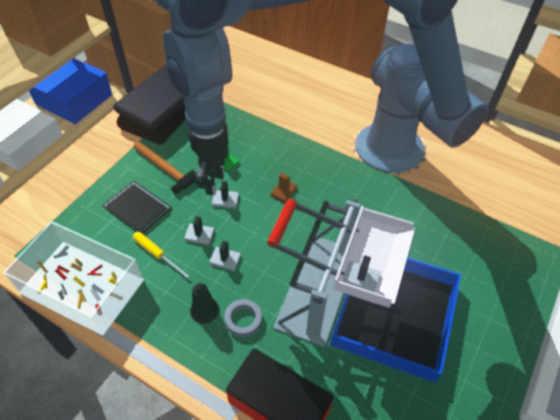

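Call:
{"fn": "play_rows", "kwargs": {"slide": [[0,0,2],[0,0,5],[0,0,9],[0,0,13],[0,0,17],[0,0,21],[0,0,23.5],[0,0,25.5],[0,0,26.5],[0,0,27],[0,0,27]], "angular": [[0,0,0],[0,0,0],[0,0,0],[0,0,0],[0,0,0],[0,0,0],[0,0,0],[0,0,0],[0,0,0],[0,0,0],[0,0,0]]}}

```text
clock: 9.0
tcp_pos: [0.6128, -0.1958, 0.0302]
eef_rot: [[-0.256, 0.967, -0.0], [0.967, 0.256, 0.0], [0.001, -0.0, -1.0]]
force: [-0.3, -0.1, 0.1]
finger_gap: 0.0424
```

Call:
{"fn": "play_rows", "kwargs": {"slide": [[0,0,0],[0,0,0],[0,0,0],[0,0,0],[0,0,0]], "angular": [[0,0,0],[0,0,0],[0,0,0],[0,0,0],[0,0,0]], "claw": -1, "squeeze": 50}}

```text
clock: 9.42
tcp_pos: [0.6139, -0.1972, 0.0321]
eef_rot: [[-0.255, 0.967, 0.003], [0.967, 0.255, -0.0], [-0.001, 0.003, -1.0]]
force: [-0.8, 1.6, 5.1]
finger_gap: 0.0292
```

Run:
```python
from tgt import *
h=S(.071,.003,.31); print(h)
p,_=load(); yw=104.7
go([(tuple(p[:2])+(.31,),yw),(h,YAW)]); go([(S(.071,.003,.238),YAW)])
```

```text
[0.53730408 0.14789034 0.31      ]
slide [0.0, 0.0, -28.0] ang [0.0, 0.0, 0.0]
slide [35.3, 1.4, -28.0] ang [0.0, 0.0, 4.2]
slide [0.0, 0.0, 7.2] ang [0.0, 0.0, 0.0]
```

Call:
{"fn": "play_rows", "kwargs": {"slide": [[0,0,-1],[0,0,-3.5],[0,0,-7],[0,0,-11],[0,0,-15],[0,0,-19],[0.5,0,-22.5],[2,0.1,-25.5],[4.5,0.2,-27.5],[8,0.4,-28],[12,0.6,-28],[15,0.7,-28]], "angular": [[0,0,0],[0,0,0],[0,0,0],[0,0,0],[0,0,0],[0,0,0],[0,0,0.5],[0,0,1],[0,0,1.5],[0,0,2],[0,0,2.5],[0,0,3]]}}

```text
clock: 10.42
tcp_pos: [0.5808, -0.0482, 0.3114]
eef_rot: [[-0.203, 0.979, 0.001], [0.979, 0.203, 0.001], [0.001, 0.001, -1.0]]
force: [0.3, -0.2, -3.8]
finger_gap: 0.0295
```

Call:
{"fn": "play_rows", "kwargs": {"slide": [[3,0,0],[6.5,0,0],[10.5,0,0],[14,0,0],[17,0,0],[19,0,0],[20,0,0],[20.3,0,0],[20.3,0,0]], "angular": [[0,0,0],[0,0,0.4],[0,0,0.8],[0,0,1.2],[0,0,1.2],[0,0,1.2],[0,0,1.2],[0,0,1.2],[0,0,1.2]]}}

```text
clock: 11.17
tcp_pos: [0.5399, 0.1484, 0.3103]
eef_rot: [[-0.184, 0.983, -0.0], [0.983, 0.184, -0.001], [-0.001, -0.0, -1.0]]
force: [0.0, -0.3, -2.7]
finger_gap: 0.0294
```

Run:
```python
from h import *
from tgt import *
w=np.load('wA.npy')
setc((w[0],w[1],.030),104.7,[15,.7,-28],[0,0,3]); p,R=load()
p=p+R@np.array([.203,0,0]); R=R@Ro.from_rotvec([0,0,1.2],degrees=True).as_matrix(); json.dump(dict(p=p.tolist(),R=R.tolist()),open('cmd.json','w'))
print(p,get_state()['tcp_pos'],'target',S(.071,.003,.31))
go([(S(.071,.003,.238),YAW)])
c=cam('wrist'); save('wrist','w6.png'); save('scene','s6.png')
im=cv2.resize(cv2.imread('pics/w6.png'),None,fx=1.4,fy=1.4)
P=[S(.027,y,.204+z) for y in(-.099,.099) for z in (0,.038)]+[S(.115,y,.204) for y in(-.099,.099)]+[S(.149,y,.223) for y in(-.099,.099)]
for u in proj('',P,c): cv2.circle(im,tuple(int(round(x*1.4)) for x in u),2,(0,0,255),-1)
cv2.imwrite('pics/w6o.png',im)
```

```text
[0.54102055 0.1482013  0.31      ] [0.5399356  0.14840393 0.31028287] target [0.53730408 0.14789034 0.31      ]
slide [0.0, -0.4, 7.2] ang [0.0, 0.0, 0.0]
```

View pics/w6o.png

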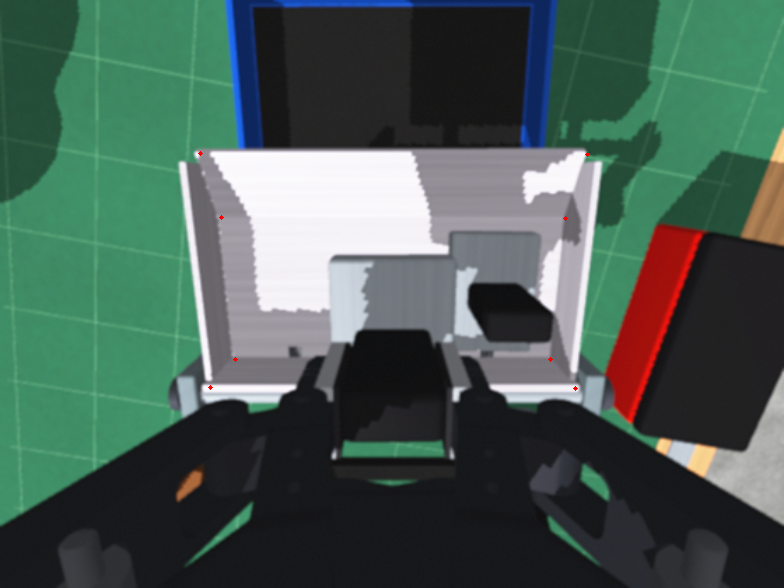

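Call:
{"fn": "play_rows", "kwargs": {"slide": [[0,-0.2,0.6],[0,-0.4,1.6],[0,-0.4,3],[0,-0.4,4.4],[0,-0.4,5.6],[0,-0.4,6.4],[0,-0.4,6.9],[0,-0.4,7.1],[0,-0.4,7.2],[0,-0.4,7.2]], "angular": [[0,0,0],[0,0,0],[0,0,0],[0,0,0],[0,0,0],[0,0,0],[0,0,0],[0,0,0],[0,0,0],[0,0,0]]}}

```text
clock: 12.1
tcp_pos: [0.5364, 0.1476, 0.2387]
eef_rot: [[-0.183, 0.983, 0.001], [0.983, 0.183, 0.0], [0.0, 0.001, -1.0]]
force: [-0.3, 0.5, -4.0]
finger_gap: 0.0294
```

Call:
{"fn": "play_rows", "kwargs": {"slide": [[0,0,0],[0,0,0],[0,0,0],[0,0,0],[0,0,-1],[0,0,-3],[0,0,-6],[0,0,-8],[0,0,-8],[0,0,-8]], "angular": [[0,0,0],[0,0,0],[0,0,0],[0,0,0],[0,0,0],[0,0,0],[0,0,0],[0,0,0],[0,0,0],[0,0,0]], "claw": 0}}

```text
clock: 12.93
tcp_pos: [0.5372, 0.148, 0.3205]
eef_rot: [[-0.183, 0.983, 0.004], [0.983, 0.183, 0.001], [-0.0, 0.004, -1.0]]
force: [0.7, 1.1, 0.1]
finger_gap: 0.0424
```

Run:
```python
from h import *
save('scene','s7.png'); save('wrist','w7.png')
a=cv2.imread('pics/s7.png')[170:400,230:480]; cv2.imwrite('pics/s7c.png',cv2.resize(a,None,fx=2.5,fy=2.5))
```

```text
(no output)
```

View pics/s7c.png

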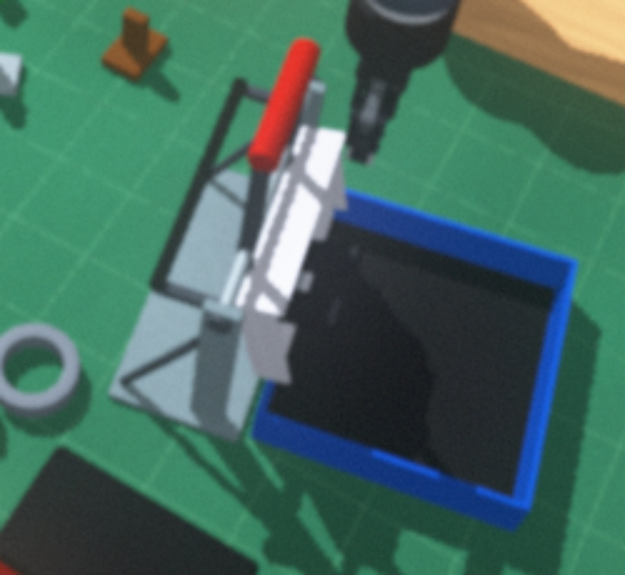

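View pics/w7.png

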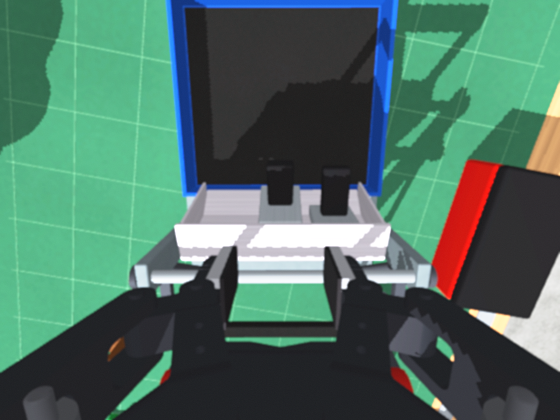

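Call:
{"fn": "play_rows", "kwargs": {"slide": [[0,0,-1],[0,0,-3],[0,0,-6],[0,0,-9],[0,0,-11],[0,0,-12]], "angular": [[0,0,0],[0,0,0],[0,0,0],[0,0,0],[0,0,0],[0,0,0]]}}

```text
clock: 13.53
tcp_pos: [0.5361, 0.1477, 0.44]
eef_rot: [[-0.183, 0.983, 0.002], [0.983, 0.183, 0.0], [0.0, 0.002, -1.0]]
force: [-0.4, 0.1, 0.2]
finger_gap: 0.0426
```

Run:
```python
from h import *
save('scene','s8.png'); save('wrist','w8.png'); save('top','t8.png')
a=cv2.imread('pics/s8.png')[170:400,230:480]; cv2.imwrite('pics/s8c.png',cv2.resize(a,None,fx=2.5,fy=2.5))
a=cv2.imread('pics/t8.png')[130:290,90:280]; cv2.imwrite('pics/t8c.png',cv2.resize(a,None,fx=3,fy=3))
```

```text
(no output)
```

View pics/s8c.png

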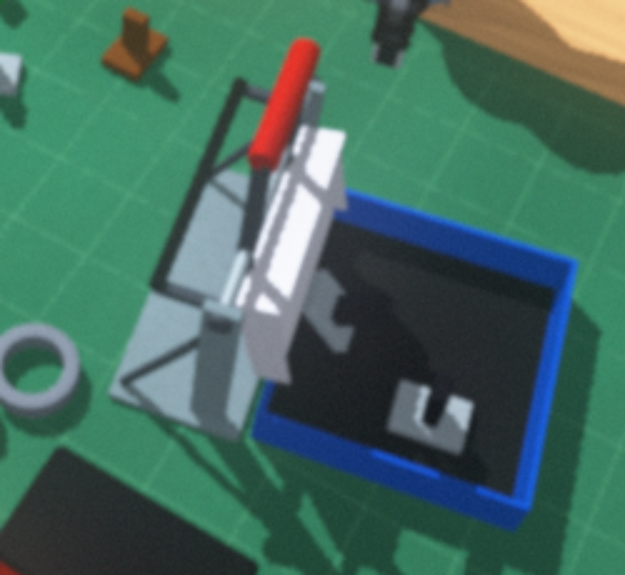

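View pics/w8.png

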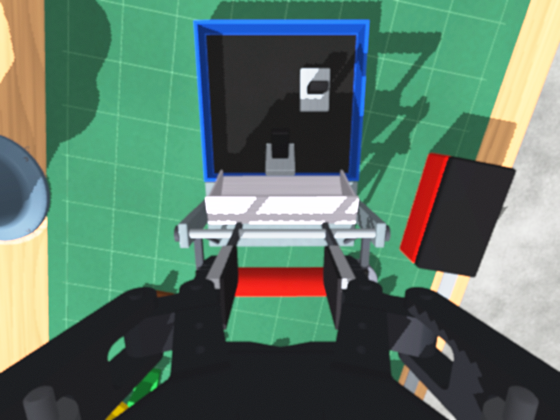

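View pics/t8c.png

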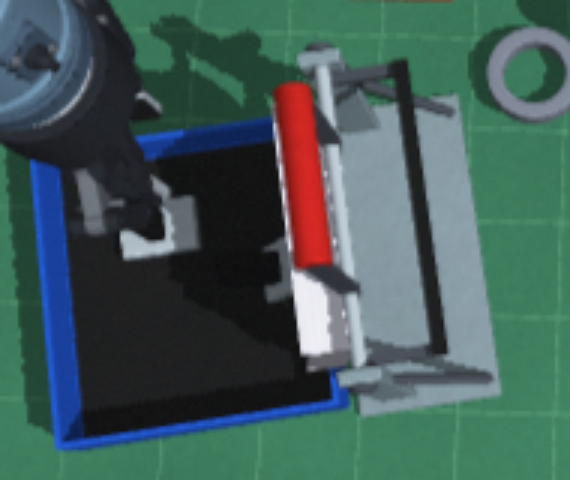

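Run:
```python
from h import *
from tgt import *
s=get_state(); print(s['joint_pos'].round(1))
p,R=load(); p=p+np.array([0,0,.20]); print(p,s['tcp_pos']); json.dump(dict(p=p.tolist(),R=R.tolist()),open('cmd.json','w'))
go([(S(.001,0,.44),YAW+90)])
print(proj('wrist',[S(.001,-.063,.333),S(.001,.063,.333)]))
```

```text
[  8.9  24.   39.4 105.4   0.   88.3]
[0.53708753 0.14747236 0.438     ] [0.53652172 0.14781715 0.43770092]
slide [-7.0, 0.3, -0.2] ang [0.0, 0.0, -90.0]
[[354.46798536 284.34679584]
 [213.90734826 284.11780446]]
```

Call:
{"fn": "play_rows", "kwargs": {"slide": [[-0.5,0,0],[-1,0,0],[-2,0,0],[-3,0,0],[-4,0,0],[-5,0,0],[-6,0,0],[-7,0.2,-0.2],[-7,0.3,-0.2],[-7,0.3,-0.2],[-7,0.3,-0.2],[-7,0.3,-0.2]], "angular": [[0,0,-5],[0,0,-11],[0,0,-18],[0,0,-25],[0,0,-32],[0,0,-39],[0,0,-46],[0,0,-53],[0,0,-60],[0,0,-67],[0,0,-74],[0,0,-80]], "claw": 0.6}}

```text
clock: 14.68
tcp_pos: [0.5514, 0.0793, 0.4381]
eef_rot: [[-1.0, -0.015, -0.004], [-0.015, 1.0, 0.0], [0.004, 0.0, -1.0]]
force: [-0.5, 0.1, -0.1]
finger_gap: 0.0684
```

Call:
{"fn": "play_rows", "kwargs": {"slide": [[0,0,0],[0,0,0],[0,0,0],[0,0,0]], "angular": [[0,0,-5],[0,0,-9],[0,0,-10],[0,0,-10]]}}

```text
clock: 15.02
tcp_pos: [0.5514, 0.0794, 0.4387]
eef_rot: [[-0.983, -0.182, -0.003], [-0.182, 0.983, -0.0], [0.003, 0.001, -1.0]]
force: [0.4, -0.3, 0.4]
finger_gap: 0.0684
```

Run:
```python
from h import *
from tgt import *
print(get_state()['joint_pos'].round(1),S(.001,0,.44))
c=cam('wrist');save('wrist','w9.png');save('scene','s9.png'); save('top','t9.png')
a=cv2.imread('pics/s9.png')[170:400,230:480]; cv2.imwrite('pics/s9c.png',cv2.resize(a,None,fx=2.5,fy=2.5))
a=cv2.imread('pics/t9.png')[130:290,90:280]; cv2.imwrite('pics/t9c.png',cv2.resize(a,None,fx=3,fy=3))
im=cv2.imread('pics/w9.png')
for u in proj('',[S(.001,-.063,.333),S(.001,.063,.333)],c): cv2.circle(im,tuple(int(round(x)) for x in u),2,(0,255,0),-1)
cv2.imwrite('pics/w9.png',im)
```

```text
[  1.7  24.4  40.2 106.    0.   -8.8] [0.55295837 0.07959727 0.44      ]
```

View pics/w9.png

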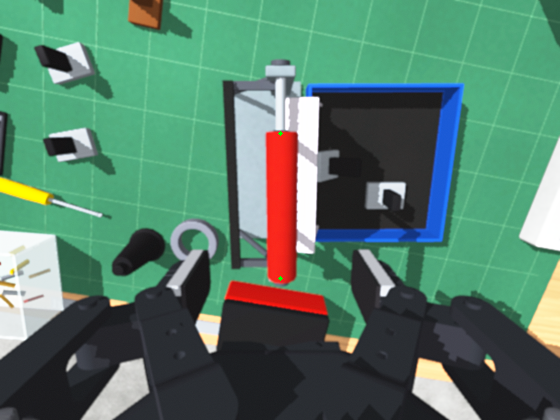

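View pics/s9c.png

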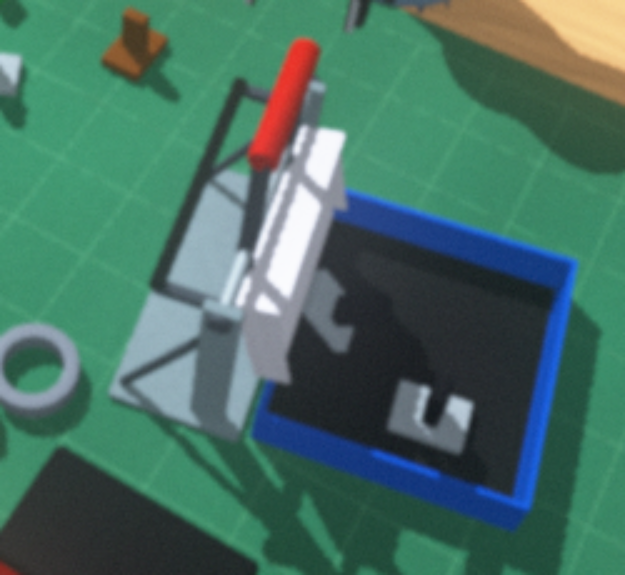

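View pics/t9c.png

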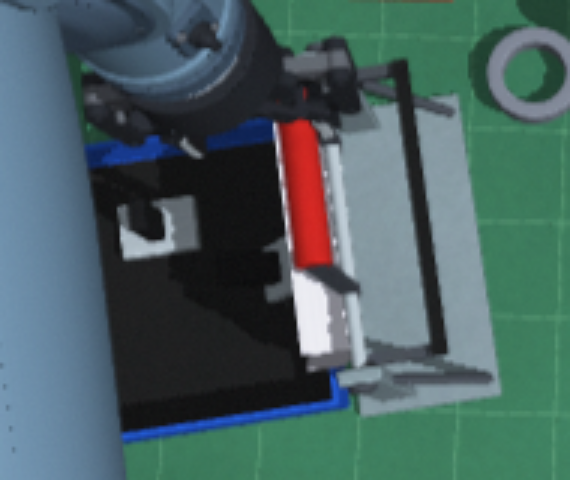

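Run:
```python
import cv2
a=cv2.imread('pics/w9.png')[120:250,280:460]; cv2.imwrite('pics/w9c.png',cv2.resize(a,None,fx=4,fy=4,interpolation=cv2.INTER_CUBIC))
a=cv2.imread('pics/s9.png')[260:350,320:430]; cv2.imwrite('pics/s9d.png',cv2.resize(a,None,fx=6,fy=6,interpolation=cv2.INTER_CUBIC))
a=cv2.imread('pics/w8.png')[110:220,200:340]; cv2.imwrite('pics/w8c.png',cv2.resize(a,None,fx=5,fy=5,interpolation=cv2.INTER_CUBIC))
```

```text
(no output)
```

View pics/w9c.png

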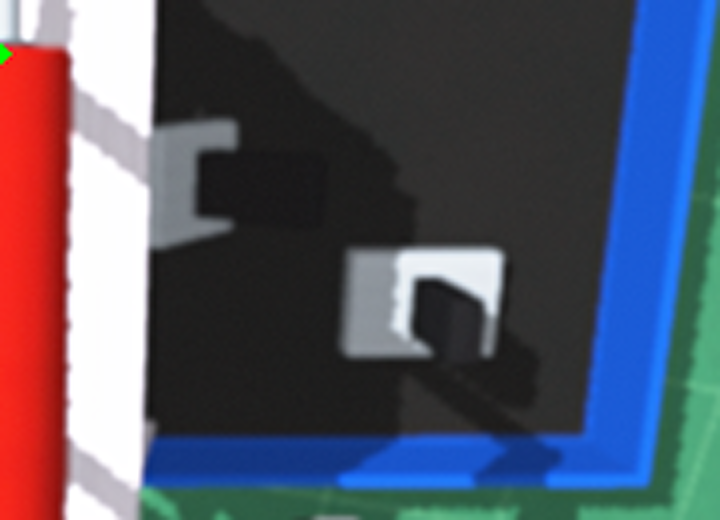

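View pics/s9d.png

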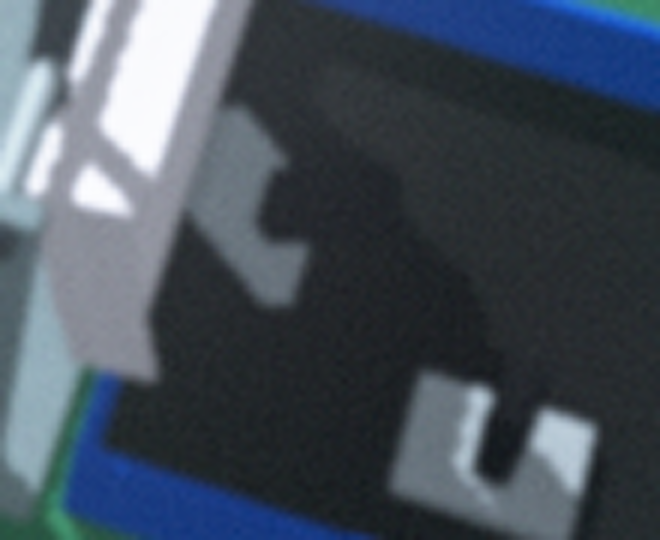

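View pics/w8c.png

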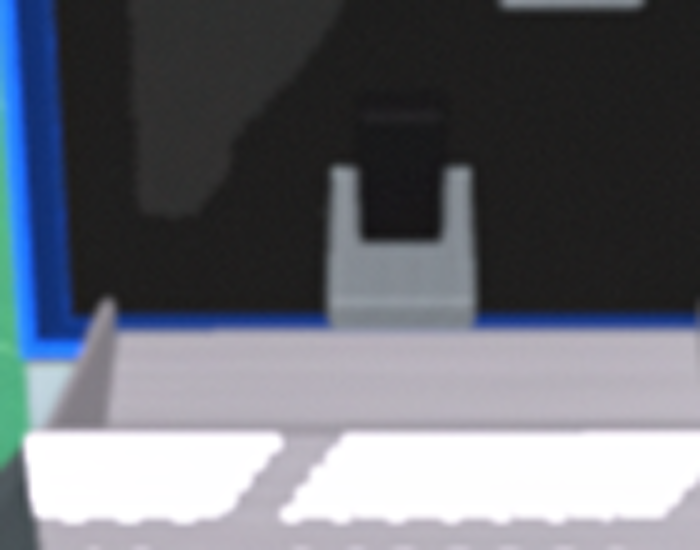

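```bash
cat > lean.py <<'E'
from h import *
from tgt import *
from scipy.optimize import least_squares
s=get_state(); K,r,t=cam('wrist'); Rc=cv2.Rodrigues(r)[0]; Rt=s['eef_rot']; pt=s['tcp_pos']
# X_c=Rc X+t ; X=Rt Xt+pt -> Xc=(Rc Rt)Xt+(Rc pt+t)
A=Rc@Rt; b=Rc@pt+t
R8=base(YAW); p8=np.array([.5365,.1478,.4378]); R8c=A@R8.T; c8=(K,cv2.Rodrigues(R8c)[0].reshape(3),b-R8c@p8)
c9=(K,r,t); cs=cam('scene')
up=lambda p,s,o:(np.array(p,float)+.5)/s-.5+np.array(o)
x,y,h=.035,.025,.014
# image left in w8 = own +y
P8=[(-x,y,h),(-x,-y,h),(-x,y,0),(-x,-y,0),(x,y,h),(x,-y,h)]
u8=up([(330,303),(474,303),(330,326),(474,326),(331,168),(472,168)],5,(200,110))
P9=[(x,y,h),(x,-y,h)]; u9=up([(237,120),(232,228)],4,(280,120))
Ps=[(x,y,h),(x,-y,h),(x,-y,0)]; us=up([(288,162),(308,250),(290,305)],6,(320,260))
Rs=np.array([[np.cos(st[2]),-np.sin(st[2]),0],[np.sin(st[2]),np.cos(st[2]),0],[0,0,1]]); o=np.array([st[0],st[1],0])
def T(q,P): return (Rs@(Ro.from_euler('zyx',q[3:]).as_matrix()@np.array(P).T+q[:3,None])).T+o
f=lambda q:np.r_[(proj('',T(q,P8),c8)-u8).ravel(),(proj('',T(q,P9),c9)-u9).ravel(),(proj('',T(q,Ps),cs)-us).ravel()]
best=None
for pit in (.2,.5,.9,1.3):
    g=least_squares(f,[.085,0,.03,0,pit,0],loss='soft_l1')
    if best is None or g.cost<best.cost: best=g
q=best.x; print('stand frame pos mm',(q[:3]*1000).round(1),'yaw,pitch,roll',np.degrees(q[3:]).round(1),best.cost); print(f(q).reshape(-1,2).round(1).tolist())
for P in P8+[(x,y,0),(x,-y,0),(0,0,.07)]: print(P,((Rs.T@(T(q,[P])[0]-o))*1000).round(0))
th=1.35; c,s_=np.cos(th),np.sin(th); v=q[:3]-[0,0,.2]; print('bucket frame', (v[0]*c-v[2]*s_-.071).round(3),q[1].round(3),(v[0]*s_+v[2]*c-.004).round(3))
E
python3 lean.py
```

```text
stand frame pos mm [77.9  3.6 44.7] yaw,pitch,roll [ 4.2 55.8 -4.9] 24.452518669756593
[[-1.2, -0.0], [0.6, -1.2], [-0.4, 1.7], [0.7, 0.6], [-0.2, 0.7], [-0.4, -0.5], [0.4, -0.4], [1.5, 0.2], [5.1, 4.2], [-2.6, 6.5], [-4.7, -2.5]]
(-0.035, 0.025, 0.014) [69. 29. 81.]
(-0.035, -0.025, 0.014) [ 71. -21.  82.]
(-0.035, 0.025, 0) [57. 29. 73.]
(-0.035, -0.025, 0) [ 59. -21.  74.]
(0.035, 0.025, 0.014) [108.  29.  23.]
(0.035, -0.025, 0.014) [110. -21.  24.]
(0.035, 0.025, 0) [96. 29. 15.]
(0.035, -0.025, 0) [ 99. -21.  16.]
(0, 0, 0.07) [136.   7.  84.]
bucket frame 0.098 0.004 0.038
```

Call:
{"fn": "play_rows", "kwargs": {"slide": [[0,0,1],[0,0,3],[0,0,5.5],[0,0,8],[0,0,10],[0,0,11.5],[0,0,12.3],[0,0,12.6],[0,0,12.6]], "angular": [[0,0,0],[0,0,0],[0,0,0],[0,0,0],[0,0,0],[0,0,0],[0,0,0],[0,0,0],[0,0,0]]}}

```text
clock: 15.92
tcp_pos: [0.5516, 0.0795, 0.314]
eef_rot: [[-0.983, -0.183, -0.001], [-0.183, 0.983, 0.0], [0.001, 0.0, -1.0]]
force: [-0.4, -0.7, -0.0]
finger_gap: 0.0685
```

Run:
```python
from h import *
from tgt import *
save('wrist','w10.png'); save('scene','s10.png')
a=cv2.imread('pics/s10.png')[130:360,230:480]; cv2.imwrite('pics/s10c.png',cv2.resize(a,None,fx=2.5,fy=2.5))
s=get_state(); print(s['tcp_pos'],S(.001,0,.314),s['force'])
```

```text
[0.55234674 0.07950683 0.31535793] [0.55295837 0.07959727 0.314     ] [ 0.41643531  0.41118873 -0.03908588]
```

View pics/w10.png

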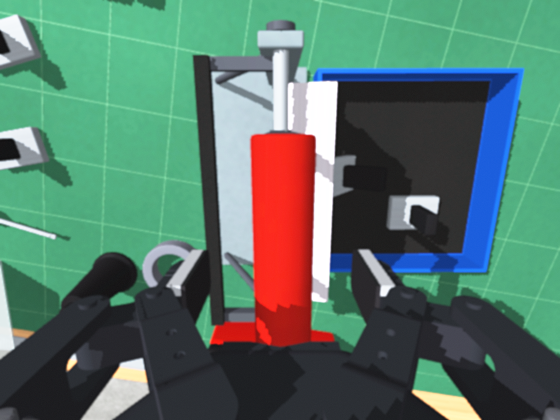

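View pics/s10c.png

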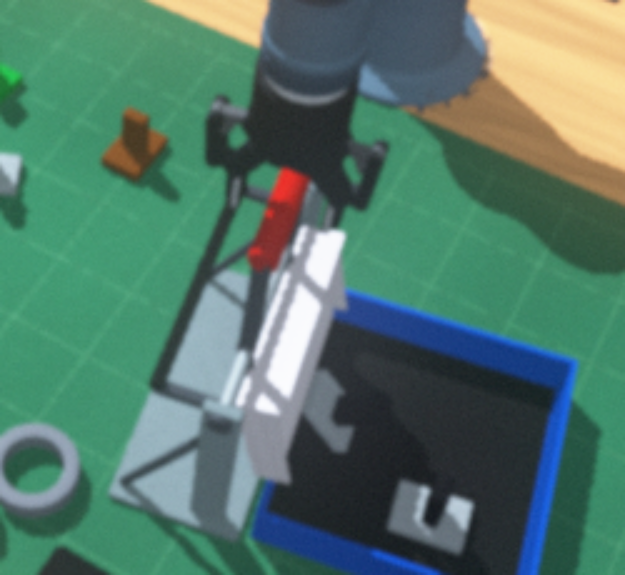

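Call:
{"fn": "play_rows", "kwargs": {"slide": [[0,0,0],[0,0,0],[0,0,0],[0,0,0],[0,0,0],[0,0,0]], "angular": [[0,0,0],[0,0,0],[0,0,0],[0,0,0],[0,0,0],[0,0,0]], "claw": -1, "squeeze": 40}}

```text
clock: 16.52
tcp_pos: [0.5523, 0.0798, 0.3151]
eef_rot: [[-0.983, -0.183, 0.002], [-0.183, 0.983, 0.001], [-0.002, 0.0, -1.0]]
force: [-0.7, 1.5, 5.2]
finger_gap: 0.025
```

Run:
```python
from tgt import *
json.dump(dict(p=S(.001,0,.314).tolist(),R=base(YAW+90).tolist()),open('cmd.json','w'))
for th in (1.35,1.29,1.22,1.15,1.07,1.0,.9,.8,.7,.6,.5,.4,.3,.2,.15,.1,.05,.02,0):
    c,s=np.cos(th),np.sin(th); print(th,end=' '); go([(S(-.130*c+.030*s,0,.2+.130*s+.030*c-.019),YAW+90)],False)
```

```text
1.35 slide [-0.0, -0.0, -0.0] ang [0.0, 0.0, 0.0]
1.29 slide [-0.0, -0.8, -0.0] ang [0.0, 0.0, 0.0]
1.22 slide [0.0, -1.8, 0.1] ang [0.0, 0.0, 0.0]
1.15 slide [0.0, -2.7, 0.2] ang [0.0, 0.0, 0.0]
1.07 slide [-0.0, -3.7, 0.5] ang [0.0, 0.0, 0.0]
1.0 slide [-0.0, -4.6, 0.7] ang [0.0, 0.0, 0.0]
0.9 slide [-0.0, -5.8, 1.3] ang [0.0, 0.0, 0.0]
0.8 slide [-0.0, -7.0, 1.9] ang [0.0, 0.0, 0.0]
0.7 slide [0.0, -8.1, 2.6] ang [0.0, 0.0, 0.0]
0.6 slide [-0.0, -9.1, 3.5] ang [0.0, 0.0, 0.0]
0.5 slide [-0.0, -10.1, 4.4] ang [0.0, 0.0, 0.0]
0.4 slide [-0.0, -10.9, 5.5] ang [0.0, 0.0, 0.0]
0.3 slide [-0.0, -11.6, 6.6] ang [0.0, 0.0, 0.0]
0.2 slide [-0.0, -12.2, 7.8] ang [0.0, 0.0, 0.0]
0.15 slide [0.0, -12.5, 8.4] ang [0.0, 0.0, 0.0]
0.1 slide [0.0, -12.7, 9.0] ang [0.0, 0.0, 0.0]
0.05 slide [-0.0, -12.9, 9.7] ang [0.0, 0.0, 0.0]
0.02 slide [0.0, -13.0, 10.0] ang [0.0, 0.0, 0.0]
0 slide [-0.0, -13.1, 10.3] ang [0.0, 0.0, 0.0]
```

Call:
{"fn": "play_rows", "kwargs": {"slide": [[0,-0.3,0],[0,-0.7,0],[0,-1.1,0],[0,-1.5,0.1],[0,-1.9,0.1],[0,-2.3,0.2],[0,-2.7,0.2],[0,-3.1,0.3],[0,-3.5,0.4],[0,-3.9,0.5],[0,-4.3,0.6],[0,-4.6,0.7]], "angular": [[0,0,0],[0,0,0],[0,0,0],[0,0,0],[0,0,0],[0,0,0],[0,0,0],[0,0,0],[0,0,0],[0,0,0],[0,0,0],[0,0,0]]}}

```text
clock: 17.52
tcp_pos: [0.5607, 0.0343, 0.3074]
eef_rot: [[-0.983, -0.183, 0.001], [-0.183, 0.983, 0.001], [-0.001, 0.001, -1.0]]
force: [0.8, 3.1, 3.8]
finger_gap: 0.0245
```

Run:
```python
from h import *
save('wrist','w11.png'); save('scene','s11.png')
a=cv2.imread('pics/s11.png')[170:400,230:480]; cv2.imwrite('pics/s11c.png',cv2.resize(a,None,fx=2.5,fy=2.5))
s=get_state(); print(s['tcp_pos'],s['force'],s['finger_gap'])
```

```text
[0.56078784 0.03402144 0.30727095] [1.39609478 2.97052028 2.7198141 ] 0.024376918472763173
```

View pics/s11c.png

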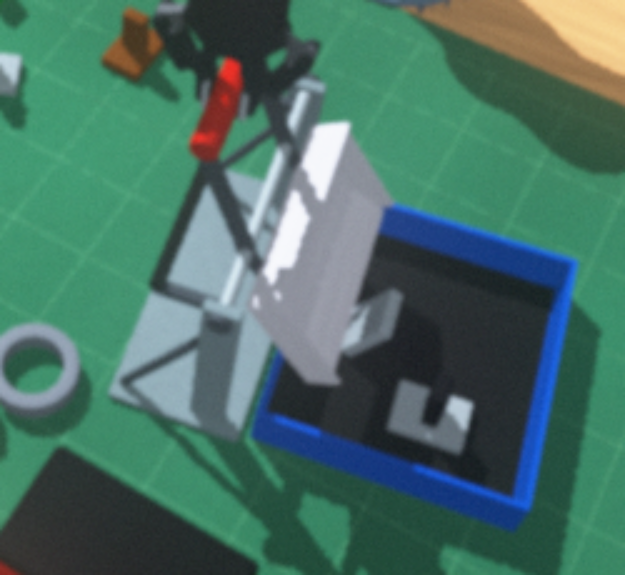

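View pics/w11.png

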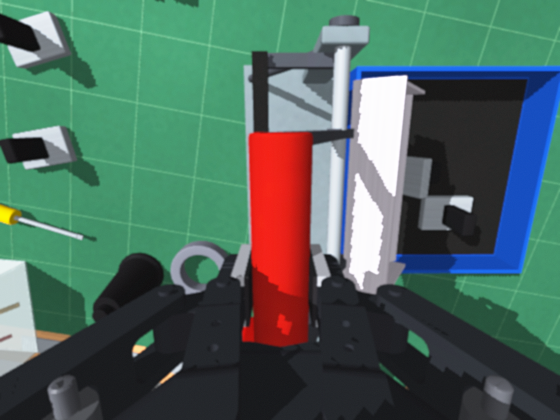

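Call:
{"fn": "play_rows", "kwargs": {"slide": [[0,-0.6,0.3],[0,-1.2,0.6],[0,-2.2,1.1],[0,-3,1.5],[0,-3.8,2.1],[0,-4.5,2.8],[0,-5.3,3.5],[0,-5.9,4.2],[0,-6.4,5],[0,-6.9,5.7],[0,-7.3,6.4],[0,-7.6,7.1]], "angular": [[0,0,0],[0,0,0],[0,0,0],[0,0,0],[0,0,0],[0,0,0],[0,0,0],[0,0,0],[0,0,0],[0,0,0],[0,0,0],[0,0,0]]}}

```text
clock: 18.62
tcp_pos: [0.5745, -0.0412, 0.2355]
eef_rot: [[-0.983, -0.183, 0.0], [-0.183, 0.983, -0.0], [-0.0, -0.0, -1.0]]
force: [4.5, 2.8, 1.0]
finger_gap: 0.0244
```

Run:
```python
from h import *
save('wrist','w12.png'); save('scene','s12.png')
a=cv2.imread('pics/s12.png')[170:400,230:480]; cv2.imwrite('pics/s12c.png',cv2.resize(a,None,fx=2.5,fy=2.5))
s=get_state(); print(s['tcp_pos'],s['force'],s['finger_gap'])
```

```text
[ 0.57447516 -0.04160872  0.23443182] [ 5.55480115  1.61419677 -1.92632437] 0.0244763794479769
```

View pics/s12c.png

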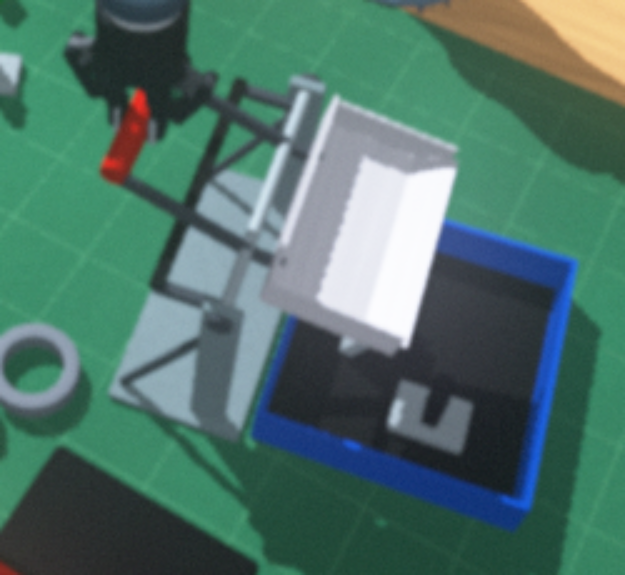

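Call:
{"fn": "play_rows", "kwargs": {"slide": [[0,-0.1,0.3],[0,-0.2,0.6],[0,-0.4,0.9],[0,-0.5,1.2],[0,-0.6,1.5],[0,-0.7,1.8],[0,-0.8,2],[0,-0.8,2.2],[0,-0.9,2.3],[0,-0.9,2.4],[0,-0.9,2.5],[0,-0.9,2.5]], "angular": [[0,0,0],[0,0,0],[0,0,0],[0,0,0],[0,0,0],[0,0,0],[0,0,0],[0,0,0],[0,0,0],[0,0,0],[0,0,0],[0,0,0]]}}

```text
clock: 19.72
tcp_pos: [0.5756, -0.0479, 0.2134]
eef_rot: [[-0.983, -0.184, 0.002], [-0.184, 0.983, 0.002], [-0.002, 0.002, -1.0]]
force: [-1.1, 6.7, 14.9]
finger_gap: 0.0245
```

Run:
```python
from h import *
from tgt import *
c=cam('wrist'); save('wrist','w13.png'); save('scene','s13.png')
im=cv2.imread('pics/s13.png')
P=[S(.027,y,.204+.038) for y in(-.099,.099)]+[S(.149,y,.223) for y in(-.099,.099)]+[S(-.13,y,.23) for y in(-.063,.063)]
im=cv2.resize(im[170:400,230:480],None,fx=2.5,fy=2.5)
for u in proj('scene',P): cv2.circle(im,(int((u[0]-230)*2.5),int((u[1]-170)*2.5)),2,(0,255,0),-1)
cv2.imwrite('pics/s13c.png',im)
s=get_state(); print(s['tcp_pos'],s['force'],s['finger_gap'],S(-.13,0,.211))
```

```text
[ 0.57560354 -0.04793512  0.21339925] [-0.87635173  6.68473857 14.11606979] 0.02516513291578096 [ 0.5767332  -0.04922725  0.211     ]
```

View pics/s13c.png

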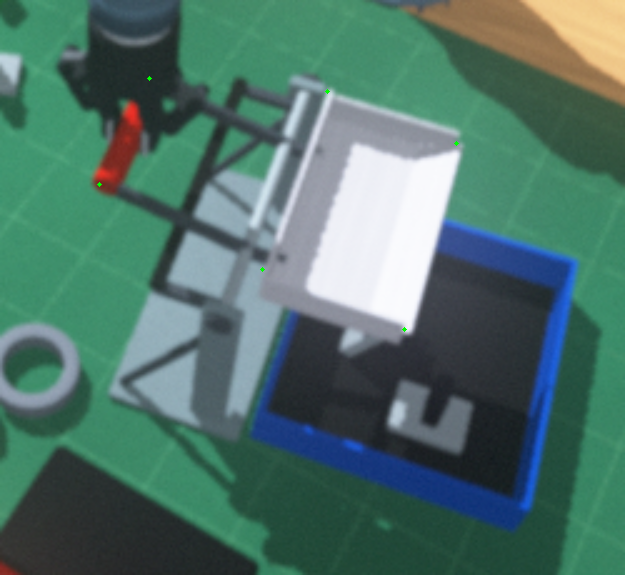

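Call:
{"fn": "play_rows", "kwargs": {"slide": [[0,0,-0.1],[0,0,-0.1],[0,0,-0.1]], "angular": [[0,0,0],[0,0,0],[0,0,0]]}}

```text
clock: 20.07
tcp_pos: [0.5756, -0.0479, 0.2134]
eef_rot: [[-0.983, -0.184, 0.001], [-0.184, 0.983, 0.003], [-0.001, 0.002, -1.0]]
force: [0.0, 6.3, 9.9]
finger_gap: 0.0245
```

Call:
{"fn": "play_rows", "kwargs": {"slide": [[0,0,0],[0,0,0],[0,0,0],[0,0,0],[0,0,0],[0,0,0]], "angular": [[0,0,0],[0,0,0],[0,0,0],[0,0,0],[0,0,0],[0,0,0]], "claw": 0.6}}

```text
clock: 20.57
tcp_pos: [0.5754, -0.0496, 0.2118]
eef_rot: [[-0.983, -0.183, -0.001], [-0.183, 0.983, -0.0], [0.001, -0.0, -1.0]]
force: [-0.6, 0.2, 0.4]
finger_gap: 0.0681
```

Call:
{"fn": "play_rows", "kwargs": {"slide": [[0,0,-0.5],[0,0,-1.5],[0,0,-3],[0,0,-5],[0,0,-8],[0,0,-11],[0,0,-14],[0,0,-16],[0,0,-17],[0,0,-17]], "angular": [[0,0,0],[0,0,0],[0,0,0],[0,0,0],[0,0,0],[0,0,0],[0,0,0],[0,0,0],[0,0,0],[0,0,0]]}}

```text
clock: 21.4
tcp_pos: [0.5769, -0.0496, 0.3863]
eef_rot: [[-0.983, -0.183, 0.007], [-0.183, 0.983, -0.001], [-0.006, -0.003, -1.0]]
force: [0.1, 0.2, 0.4]
finger_gap: 0.0685
```

Run:
```python
from h import *
from tgt import *
c=cam('wrist'); save('wrist','w14.png'); save('scene','s14.png'); save('top','t14.png')
for n,(y0,y1,x0,x1),k in (('s',(150,400,170,480),2.3),('t',(130,290,90,280),3)):
    im=cv2.imread(f'pics/{n}14.png')
    P=[S(.027,y,.204+.038) for y in(-.099,.099)]+[S(.149,y,.223) for y in(-.099,.099)]+[S(-.13,y,.23) for y in(-.063,.063)]+[S(a,b,.005) for a in(.05,.29) for b in(-.13,.13)]
    im=cv2.resize(im[y0:y1,x0:x1],None,fx=k,fy=k)
    for u in proj({'s':'scene','t':'top'}[n],P): cv2.circle(im,(int((u[0]-x0)*k),int((u[1]-y0)*k)),2,(0,255,0),-1)
    cv2.imwrite(f'pics/{n}14c.png',im)
s=get_state(); print(s['tcp_pos'],s['force'],s['finger_gap'])
```

```text
[ 0.57580317 -0.04932709  0.38189828] [-0.1181641   0.29825815 -0.63013901] 0.06833096712978184
```

View pics/s14c.png

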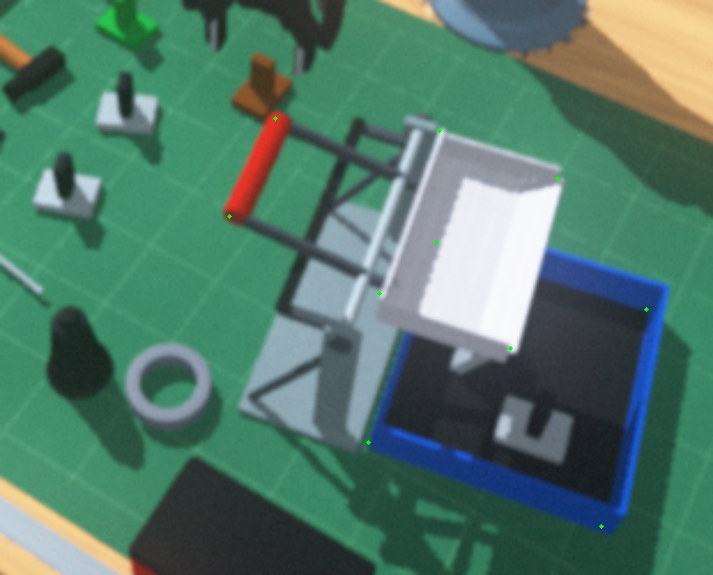

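View pics/t14c.png

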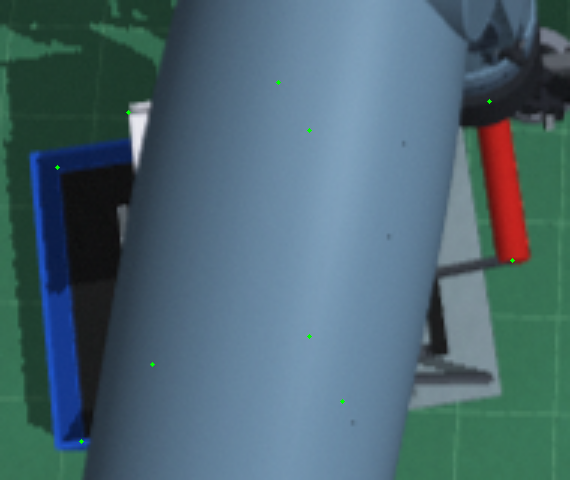

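View pics/w14.png

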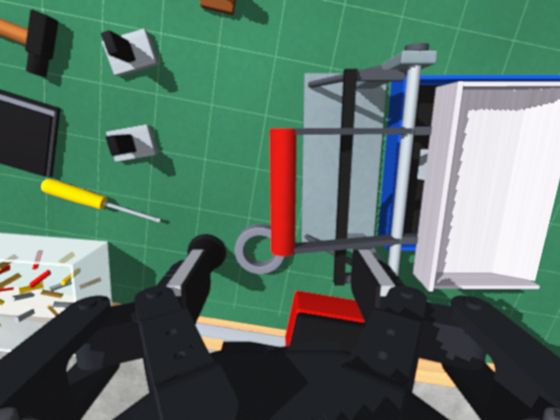

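Run:
```python
from h import *
from tgt import *
for u in [(345,340),(388,292),(403,300),(395,345),(352,357)]:
    v=np.array(u)/2.5+[230,170]
    for z in (.02,.06):
        w=ray('scene',v,z); c,s=np.cos(st[2]),np.sin(st[2]); d=w[:2]-st[:2]; print(u,z,(np.array([c*d[0]+s*d[1],-s*d[0]+c*d[1]])*1000).round(0))
a=cv2.imread('pics/s14.png')[270:350,340:440]; cv2.imwrite('pics/s14d.png',cv2.resize(a,None,fx=7,fy=7,interpolation=cv2.INTER_CUBIC))
```

```text
(345, 340) 0.02 [108. -14.]
(345, 340) 0.06 [108. -36.]
(388, 292) 0.02 [134.  54.]
(388, 292) 0.06 [133.  29.]
(403, 300) 0.02 [151.  50.]
(403, 300) 0.06 [149.  26.]
(395, 345) 0.02 [155.  -1.]
(395, 345) 0.06 [153. -24.]
(352, 357) 0.02 [119. -29.]
(352, 357) 0.06 [119. -51.]
```

View pics/s14d.png

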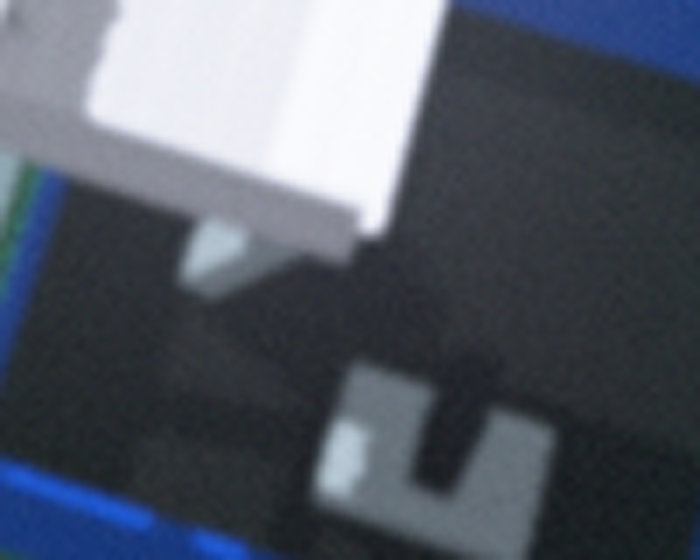

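Run:
```python
from plant import *
print(get_state()['clock'],close_job())
```

```text
the job is handed in; nothing more can be done
21.55 None
```

I finished the job and handed it in at 21.55 s.

- **Loading:** I set two of the steel weights into the level bucket one after the other, releasing each about 4 mm above the floor. The second one tripped the bucket, with no finger on the scale. Both weights slid out into the blue tray.
- **Return:** I pinched the red counterweight bar, swung the bucket back to its rest in about 3 s, let go and lifted clear. The tool read about 15 N upward when the bucket reached its rest, and about 0.5 N after letting go.

**Last checks:**
- The empty bucket looks level in the scene picture, within a few pixels of its modelled level position.
- Both dumped weights lie inside the tray. One stands upright.
- The other had come to rest leaning on the bucket lip. The returning bucket pushed it over, and it now lies on its grip, roughly 110–155 mm in front of the pivot, partly hidden under the bucket. The last pictures show only part of it.
- The two unused weights look unmoved, and so do the screwdriver, mallet, tape roll, thread cone and templates as far as they show. I judged this by eye, not by measurement.
- The arm read no contact force at the end.

No check failed. The scene picture's fit of the leaning weight was several pixels worse than the wrist picture's, but both put it outside the bucket.

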